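Check the oil level of the hydraulic unit with its gauge rod

TASK

Check the oil level of the small hydraulic unit: pick up its gauge rod, push it down the slanting gauge tube until the collar stops on the tube's mouth, and draw it right out again. Then hold it level for reading, with the marked tip a few centimetres above the middle of the steel dish so that it would drip there. Finish while holding it so: do not put it down or let go, and do not shift the dish or the other loose things round about.

Things in the scene. Friction and masses are not known exactly. Their poses are not given: they have to be found in the camera images.
- rod_handle (a point): Centre of the handle of the gauge rod (dipstick), a loose 0.15 kg tool that lies flat on the bench at the start. The x axis runs along the rod towards the tip, z is up as it lies; the rod's axis then is 14 mm above the bench. Handle: black bar, 50 mm long (x), 16 mm wide (y), 22 mm high (z), between an end knob and the collar, both eight-sided, 28 mm across flats, 6 mm thick. The whole tool is 182 mm long.
- rod_collar (a point): Centre of the collar's face on the tip side, on the rod's axis, 31 mm from the handle's centre; the face that stops on the tube's mouth. Same axes as rod_handle.
- rod_tip (a point): End of the steel rod, on its axis: 120 mm beyond the collar's face, 151 mm from the handle's centre. The rod is 8 mm in diameter with a tapered end and two dark rings (level marks) 12 and 32 mm from the end. Same axes as rod_handle.
- tube_mouth (a point): Centre of the mouth of the hydraulic unit's gauge tube. Its z axis points out of the tube along the tube's axis, slanting 40 degrees above level; the rod goes in along -z, and its x axis is level. Steel tube, 70 mm long outside the unit's end wall: bore 12 mm, flared over the last 26 mm to 21 mm at the mouth, rim 29 mm outside diameter. The mouth is 105 mm above the bench; the rod has free room behind the tube down to full depth.
- hydraulic_unit: The hydraulic unit, fixed to the bench: grey tank, 172 mm (x) by 142 mm (y), 100 mm high, with feet, a finned electric motor on its cover up to 189 mm high, a pressure dial facing the robot (-x), a breather cap. Origin: centre of its underside. Its y axis points to the end with the slanting gauge tube, whose mouth is 119 mm from the origin in y.
- dish: Shallow round steel dish, open on top, 80 mm in diameter, 15 mm high, origin at the centre of its underside; it catches drips from the rod. Loose and light.
- oil_bottle: Dropper bottle, 35 mm in diameter, 100 mm high, a bystander. Origin: centre of its underside.
- loupe: Black stand loupe, 33 mm in diameter, 35 mm high, a bystander. Origin: centre of its underside.
- putty_tin: Flat round tin, 66 mm in diameter, 34 mm high, a bystander. Origin: centre of its underside.
- tape: Roll of black tape lying flat, 62 mm in diameter, 19 mm high, a bystander. Origin: centre of its underside.
- pen: Yellow pencil, 156 mm long (y), 7 mm thick, a bystander. Origin: centre of its underside.
- notched_bar: Notched steel bar, 10 by 10 mm, 55 mm long (y), a bystander. Origin: centre of its underside.
There are look-alikes about, which are no part of the job. What is meant by the dish is not red, and is the smaller of those in its own colour.

How it is judged:
By the outcome, as a careful person would: the job done as asked, in the order asked, and still so for the second after the job is handed in, while the arm keeps its last pose, push and grip.
It also fails if it takes over 61 s, if anything falls off the work surface, if the arm or the gripper's body presses on something with over 40 N, if the wrist force passes 120 N, or if a joint passes its speed limit or range.

ROBOT

A 6-joint arm with a two-finger parallel gripper is mounted at the origin on a cart in front of the work surface, level with it; the furniture and walls round the work are solid. World frame = base frame: x ahead of the robot, y to its left, z up, the work surface at z = 0. Lengths are in m, angles in rad, forces in N, time in s.
With the tool pointing down it reaches from about 0.3 to 0.775 m from the base axis. Payload 14.6 kg.
Tool frame: the origin (TCP) lies where the fingers leave the gripper's body, on its centre line; the fingertips stand 97 mm ahead of it and the grasp point (between the pads) lies 78 mm ahead of it (ctrl.finger_overhang is the distance from the TCP to the fingertips, in m); z points along the fingers, y is the direction in which the jaws open and shut (so a half turn about z gives the same grasp; the last joint's range is limited). The gripper opens to 94 mm and grips with 3 to 60 N. Pads are 16 mm wide; open, the fingers measure 119 mm over their backs; the gripper's body (75 mm by 177 mm) begins 78 mm behind the grasp point.
Start: joints at [1.047, 0.3, 1.521, -0, 1.321, -0.067], TCP at [0.243, 0.494, 0.303] pointing down, gripper open.
Joint ranges: [-3.03, 3.03], [-0.79, 2.21], [0.23, 2.52], [-1.04, 4.18], [0, 3.07], [-2.55, 2.55]. Speed limits (rad/s): [2.22, 2.22, 2.57, 3.14, 3.14, 3.14].

INTERFACE

Orientations are given as [roll, pitch, yaw] about the fixed x, y, z axes, in that order (R = Rz(yaw) Ry(pitch) Rx(roll)).
In Python, from station import ctrl, imaging, hand_in gives the robot as it stands.
- The arm moves only by the shell command python3 -m pendant 'ROWS' [FORCE]. ROWS is JSON, a list of rows, each a list of 7 numbers: the shift along the tool's x, y, z normalised to -1 to 1, where 1 is 120 mm, then the turn, a rotation vector about the tool's x, y, z normalised to -1 to 1, where 1 is 30 degrees, then the closure, from -1 (fully open) to 1 (shut). A call has 1 to 10 rows; each row shifts and turns the commanded pose from where the row before left it, along the tool's axes as they then stand; what a row does not reach is not made up. A row lasts 1/12 s, in which the tool goes at most 41.7 mm and 7.16 degrees, less where a joint would pass 70% of its speed; a pose out of reach is approached as far as the arm can. A call with a number of a shift or a turn outside -1 to 1 is refused whole. A call with a gripper value outside its range is refused whole. The fingers move at their own pace and stop on an object; FORCE is the grip in N (left out, the last holds). Time passes only in rows, so rows that do not move let the fingers close. It gives the time, the measured TCP pose, the force and the opening at its end, in the units of the state.
- ctrl.get_obs(): the state, without advancing time (a new reading comes with each control period).
- imaging.camera(name): name is "scene" or "top"; returns a dict with "image" (480x640x3 uint8, red, green, blue), "mtx" (3x3 intrinsics, pixels), "k1" (the pictures are not rectified: a ray, as slopes to the right and down, at radius r is drawn at 1 + k1 r^2 times it, then the intrinsics apply), "rvec" (rotation vector, rad) and "tvec" (3), from world to camera coordinates, as OpenCV has them. Camera axes: x right, y down, z forward; pixel columns grow to the right and rows downward; lengths in m; the calibration is good to about 2 mm. A picture is of the moment at which its call begins. There is no depth.
- hand_in(): hands the job in, once; it reports no verdict.
The state is a dict: "time_s": time; "qpos": joint angles; "joint_vel": joint speeds; "tau": joint torques, N m; "ee_pos": TCP position; "eef_rot": TCP orientation; "force": force on the tool from outside, world axes, zero at the start; "moment": the same for the moment, N m; "grip_width": finger opening in m.
Only numpy, scipy, OpenCV 4.12 (cv2) and the standard library are available. Lean on these libraries where they do the work, as an engineer would, in place of code of your own. Each camera call takes 0.05 s, during which the arm holds its last target.

## Working session

There is one attempt and no reset: what is moved stays moved. The work goes in short steps, Python scripts to look and compute and a shell command to move; the robot and the scene stay as the last step left them, time stands still between calls to the robot, and variables do not carry over. Pictures are saved under pics/ and viewed, and the job is handed in when it is done.

```bash
ls; mkdir -p pics
python3 - <<'E'
from station import ctrl, imaging
import cv2
for n in("scene","top"):
    c=imaging.camera(n); cv2.imwrite(f"pics/{n}0.png",c["image"][:,:,::-1]); print(n,c["mtx"].tolist(),c["k1"],c["rvec"],c["tvec"])
o=ctrl.get_obs(); print(o)
E
```

```text
pics
scene [[564.6644415149165, 0.0, 313.1577591951066], [0.0, 564.6644415149165, 234.7897339611081], [0.0, 0.0, 1.0]] 0.040743652817372224 [ 1.76590962 -0.99599993  0.67439052] [-0.26707764  0.2987879   0.72342708]
top [[554.0193345588153, 0.0, 325.39411946386906], [0.0, 554.0193345588153, 238.01898635186643], [0.0, 0.0, 1.0]] -0.10908294684650863 [ 2.14992067 -2.15194563  0.08877019] [0.07685434 0.60513855 1.28321824]
{'time_s': 0.1, 'qpos': array([ 1.04738036e+00,  3.00410389e-01,  1.52151082e+00, -2.05303387e-05,
        1.32071293e+00, -6.66202302e-02]), 'joint_vel': array([ 0.0002185 , -0.00144066, -0.00269244, -0.00048385,  0.00082413,
        0.00047664]), 'tau': array([ 2.11484650e-03, -5.32649660e+01, -3.53284800e+01,  7.09625054e-02,
        2.34472216e-02, -7.09885126e-05]), 'ee_pos': array([0.24253897, 0.49348351, 0.30214931]), 'eef_rot': array([-3.14055216e+00, -4.94903078e-05,  2.68480198e+00]), 'force': array([-0.91473649, -0.61584081,  0.35235086]), 'moment': array([0.04427069, 0.012229  , 0.03052831]), 'grip_width': 0.09406769567921451}
```

View pics/scene0.png

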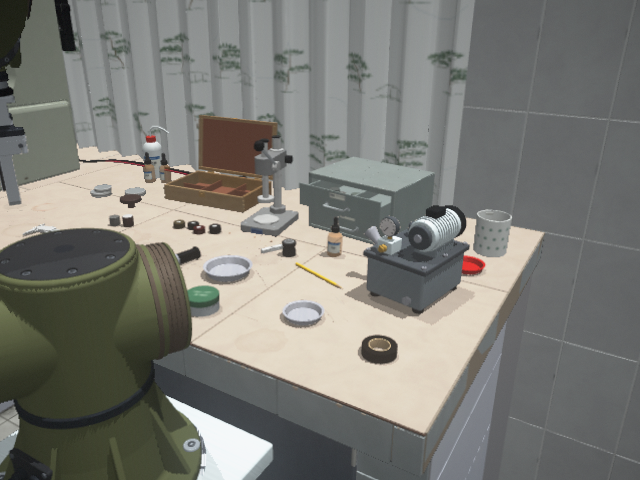

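View pics/top0.png

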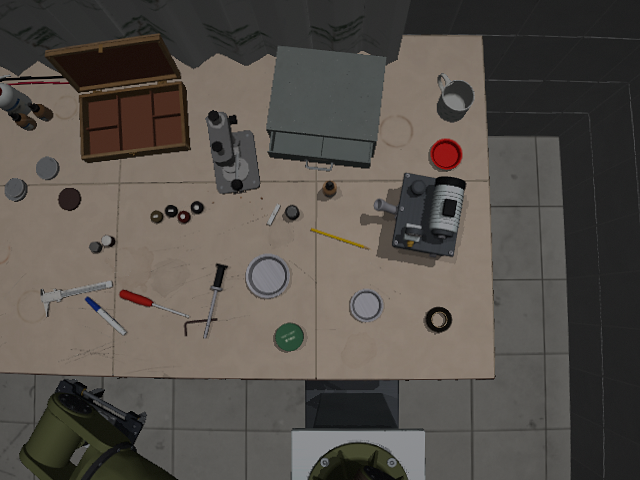

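The top view shows the rod with its handle near (219,276) and tip near (206,337), and a hex key close to the tip. The small grey dish is at (366,306). The unit is at (428,215), with its tube pointing left and the mouth near (380,205). Next I'll zoom in and build a ray helper.

```bash
cat > h.py <<'E'
import numpy as np, cv2
from station import ctrl, imaging
from scipy.spatial.transform import Rotation as R
def ray(c,u,v):
    K=c["mtx"]; d=np.array([(u-K[0,2])/K[0,0],(v-K[1,2])/K[1,1]]); s=d.copy()
    for _ in range(20): s=d/(1+c["k1"]*(s@s))
    Rm=cv2.Rodrigues(np.array(c["rvec"]))[0]; t=np.array(c["tvec"]).ravel()
    return -Rm.T@t, Rm.T@np.array([s[0],s[1],1])
def onz(c,u,v,z):
    o,d=ray(c,u,v); return o+d*(z-o[2])/d[2]
def proj(c,P):
    Rm=cv2.Rodrigues(np.array(c["rvec"]))[0]; p=Rm@np.array(P)+np.array(c["tvec"]).ravel()
    s=p[:2]/p[2]; s=s*(1+c["k1"]*(s@s)); K=c["mtx"]
    return np.array([K[0,0]*s[0]+K[0,2],K[1,1]*s[1]+K[1,2]])
def tri(c1,p1,c2,p2):
    o1,d1=ray(c1,*p1);o2,d2=ray(c2,*p2)
    A=np.c_[d1,-d2]; x=np.linalg.lstsq(A,o2-o1,rcond=None)[0]
    a=o1+d1*x[0];b=o2+d2*x[1]; return (a+b)/2,np.linalg.norm(a-b)
def crop(c,u,v,w,h,f,name):
    u0,v0=u-w//2,v-h//2
    im=c["image"][v0:v0+h,u0:u0+w,::-1]; cv2.imwrite(name,cv2.resize(im,None,fx=f,fy=f,interpolation=cv2.INTER_CUBIC)); print(name,"origin",u0,v0,"f",f)
E
python3 - <<'E'
from h import *
t=imaging.camera("top"); s=imaging.camera("scene")
crop(t,212,300,100,100,6,"pics/rod.png"); crop(t,415,215,120,100,6,"pics/unit.png"); crop(s,400,250,120,100,6,"pics/units.png")
g=np.array([proj(t,[x,y,0]) for x,y in [(0.3,0),(.5,0),(.5,.3)]]);print(g)
print(onz(t,219,276,.014),onz(t,206,337,.014),onz(t,366,306,.015),onz(t,380,205,.105))
E
```

```text
pics/rod.png origin 162 250 f 6
pics/unit.png origin 355 165 f 6
pics/units.png origin 340 200 f 6
[[357.61442391 366.39955864]
 [357.30104048 282.7578785 ]
 [234.13264038 282.66810434]]
[0.51559655 0.33462368 0.014     ] [0.36879676 0.36388338 0.014     ] [ 0.44420465 -0.02003319  0.015     ] [ 0.67224721 -0.04928568  0.105     ]
```

View pics/rod.png

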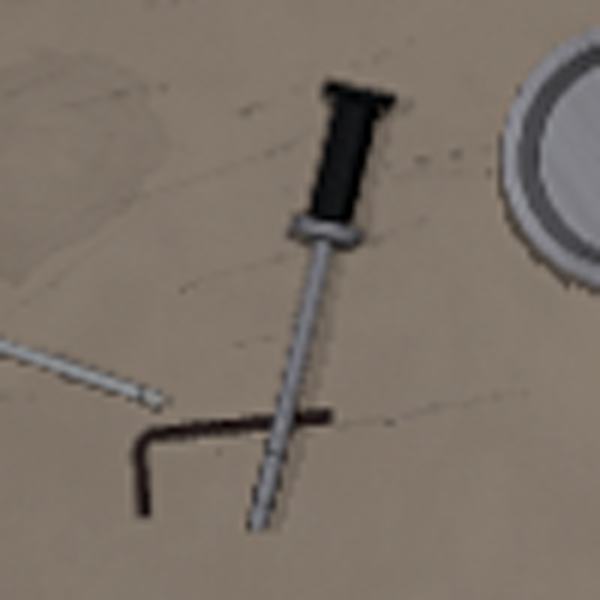

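View pics/unit.png

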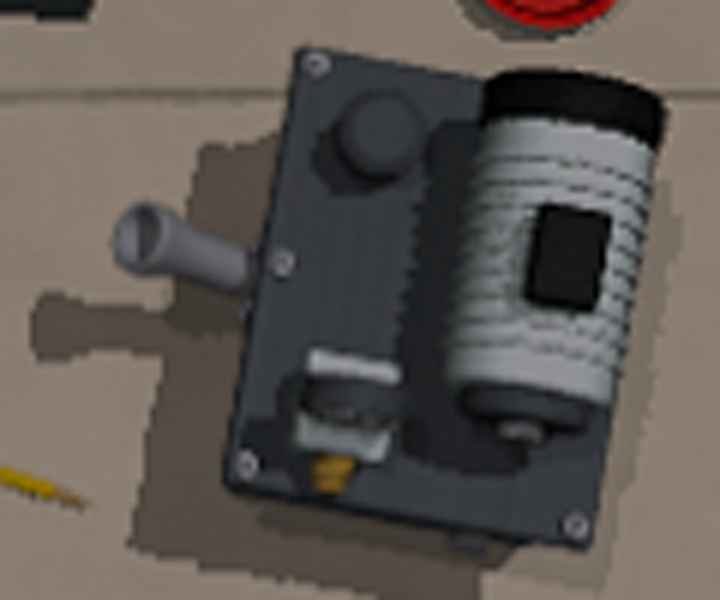

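View pics/units.png

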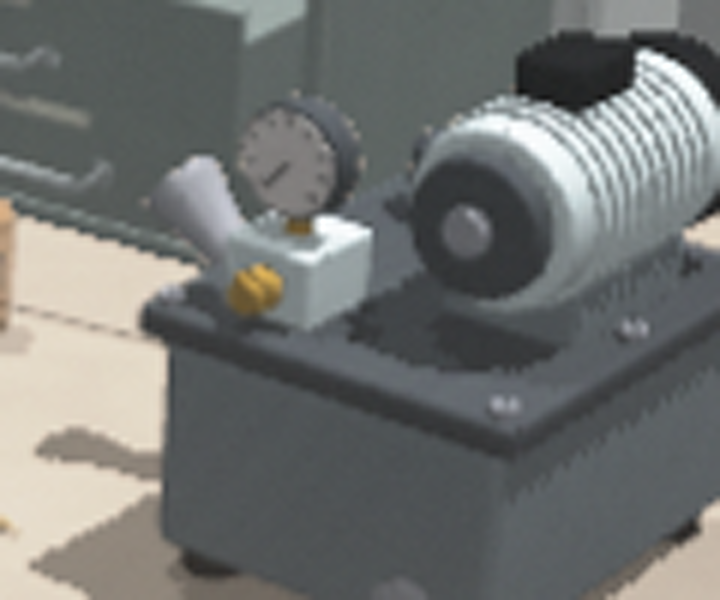

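Run:
```python
from h import *
t=imaging.camera("top"); s=imaging.camera("scene")
f=lambda o,p:(o[0]+(p[0]+.5)/6-.5,o[1]+(p[1]+.5)/6-.5)
# unit yaw via cover bolts
U=(355,165)
b=[onz(t,*f(U,p),.101) for p in [(247,463),(317,65),(577,525)]]
for p in b: print(p)
print("unit x dir",np.degrees(np.arctan2(*(b[1]-b[0])[1::-1])),"y dir",np.degrees(np.arctan2(*(b[0]-b[2])[1::-1])), (b[1]-b[0]),np.linalg.norm(b[1]-b[0]),np.linalg.norm(b[2]-b[0]))
# rod
T=(162,250)
g=cv2.cvtColor(t["image"],cv2.COLOR_RGB2GRAY)
sub=g[255:290,205:232]; m=(sub<45).astype(np.uint8)
n,l,st,ce=cv2.connectedComponentsWithStats(m); i=1+np.argmax(st[1:,4]); ys,xs=np.where(l==i); pts=np.c_[xs+205,ys+255].astype(np.float32); print("dark",st[i],pts.mean(0))
vx,vy,x0,y0=cv2.fitLine(pts,cv2.DIST_L2,0,.01,.01).ravel(); print(np.degrees(np.arctan2(vy,vx)),x0,y0)
K=onz(t,*f(T,(361,95)),.014);C=onz(t,*f(T,(325,232)),.014);P=onz(t,*f(T,(258,528)),.014)
print("knob",K,"collar",C,"tip",P,np.linalg.norm(P-K),np.linalg.norm(P-C))
d=P-K; d/=np.linalg.norm(d); print("dir",d,np.degrees(np.arctan2(d[1],d[0])),"handle",P-d*.151)
# dish contours
for nm,(u,v,r) in {"dish":(366,306,24),"big":(268,277,32)}.items():
    hsv=cv2.cvtColor(t["image"],cv2.COLOR_RGB2HSV)[v-r:v+r,u-r:u+r]
    m=(hsv[...,1]<40).astype(np.uint8)
    cs,_=cv2.findContours(m,cv2.RETR_EXTERNAL,cv2.CHAIN_APPROX_NONE); c=max(cs,key=cv2.contourArea)
    (a,bb),rr=cv2.minEnclosingCircle(c); print(nm,a+u-r,bb+v-r,rr,onz(t,a+u-r,bb+v-r,.015), rr*2/416)
M=f(U,(143,238)); Ms=f((340,200),(178,188)); 
print(M,Ms,tri(t,M,s,Ms),onz(t,*M,.105),onz(s,*Ms,.105))
for n,u,v,z in [("bottle",330,188,.1),("loupe",292,213,.035),("tin",289,337,.034),("pencil",340,238,.007),("tape",438,320,.02)]: print(n,onz(t,u,v,z))
```

```text
[ 0.58896942 -0.0841387   0.101     ]
[ 0.74134583 -0.11309324  0.101     ]
[ 0.56526968 -0.20781282  0.101     ]
unit x dir -10.759064404896472 y dir 79.15189013541722 [ 0.15237641 -0.02895454  0.        ] 0.1551029824638984 0.12592444625476906
dark [  8   9  15  24 174] [219.15517 274.86206]
-76.38393 219.15517 274.86206
knob [0.54127147 0.32836083 0.014     ] collar [0.48596223 0.34204218 0.014     ] tip [0.36736468 0.36732558 0.014     ] 0.1782184697689285 0.12126264685930147
dir [-0.97580677  0.21863473  0.        ] 167.37114310874807 handle [0.5147115  0.33431173 0.014     ]
dish 366.1623935699463 304.8717956542969 17.264263153076172 [ 0.44688129 -0.02043468  0.015     ] 0.08300126515902005
big 267.21875 275.3984375 22.8297061920166 [0.51719806 0.21691322 0.015     ] 0.10975820284623367
(378.4166666666667, 204.25) (369.25, 230.91666666666666) (array([ 0.67400166, -0.04575196,  0.10494616]), np.float64(5.694601245105245e-05)) [ 0.67397847 -0.04572308  0.105     ] [ 0.6739025 -0.0458283  0.105    ]
bottle [0.71288419 0.06397206 0.1       ]
loupe [0.66568505 0.15635064 0.035     ]
tin [0.37175312 0.16160841 0.034     ]
pencil [0.60824669 0.0416032  0.007     ]
tape [ 0.4107411  -0.19031438  0.02      ]
```

```bash
cat >> h.py <<'E'
Rx=lambda a:R.from_euler('x',a,degrees=True); Ry=lambda a:R.from_euler('y',a,degrees=True); Rz=lambda a:R.from_euler('z',a,degrees=True)
def wrist(Rt,pos,q23,D=.15):
    w=np.array(pos)-D*Rt.as_matrix()[:,2]; q1=np.arctan2(w[1],w[0])
    M=R.from_euler('y',-q23)*R.from_euler('z',-q1)*Rt
    a,b,c=M.as_euler('ZYZ')   # b in [0,pi]
    g=c-np.pi/2; g=(g+np.pi)%(2*np.pi)-np.pi
    return np.round([q1,q23,a,b,g],2)
def toolrot(tipyaw,tipdown,beta):
    # rod heading tipyaw, tip pitched down; tool x opposite tip, leaned beta towards knob
    return Rz(tipyaw+180)*Ry(-tipdown)*Rx(180)*Ry(-beta)
E
python3 - <<'E'
from h import *
for be in (0,10,20,30):
  print(be)
  Rg=toolrot(167.4,0,be); z=Rg.as_matrix()[:,2]; print(Rg.as_matrix().round(2).tolist())
  for q in (1.6,1.9,2.2): print(' g',wrist(Rg,np.array([.5147,.3343,.014])-.086*z,q))
  Ri=toolrot(79.2+180,40,be); z=Ri.as_matrix()[:,2]; print(z)
  for q in (1.6,1.9,2.2): print(' i',wrist(Ri,np.array([.68,-.02,.125])-.086*z,q),wrist(Ri,np.array([.70,.09,.225])-.086*z,q))
  for y in (-135,-100,180):
    Rf=toolrot(y,0,be); print(' f',y,wrist(Rf,np.array([.55,.08,.05])-.086*Rf.as_matrix()[:,2],1.9))
E
```

```text
0
[[0.98, -0.22, -0.0], [-0.22, -0.98, -0.0], [0.0, 0.0, -1.0]]
 g [0.58 1.6  0.   1.54 2.37]
 g [ 0.58  1.9  -0.    1.24  2.37]
 g [ 0.58  2.2  -0.    0.94  2.37]
[ 0.12044639  0.63140207 -0.76604444]
 i [-0.25  1.6   0.7   1.59 -0.07] [-0.09  1.6   0.7   1.48  0.06]
 i [-0.25  1.9   0.72  1.36 -0.26] [-0.09  1.9   0.74  1.26 -0.14]
 i [-0.25  2.2   0.78  1.14 -0.48] [-0.09  2.2   0.83  1.04 -0.37]
 f -135 [ 0.14  1.9  -0.    1.24  0.93]
 f -100 [ 0.14  1.9  -0.    1.24  0.32]
 f 180 [0.14 1.9  0.   1.24 1.72]
10
[[0.96, -0.22, -0.17], [-0.21, -0.98, 0.04], [-0.17, 0.0, -0.98]]
 g [0.53 1.6  0.12 1.67 2.33]
 g [0.53 1.9  0.12 1.37 2.29]
 g [0.53 2.2  0.14 1.07 2.25]
[ 0.09369066  0.49114363 -0.8660254 ]
 i [-0.2   1.6   0.52  1.55 -0.03] [-0.04  1.6   0.52  1.47  0.12]
 i [-0.2   1.9   0.55  1.29 -0.18] [-0.04  1.9   0.56  1.21 -0.04]
 i [-0.2   2.2   0.62  1.04 -0.36] [-0.04  2.2   0.65  0.96 -0.23]
 f -135 [ 0.19  1.9  -0.1   1.39  1.  ]
 f -100 [ 0.21  1.9  -0.17  1.31  0.44]
 f 180 [0.13 1.9  0.02 1.41 1.7 ]
20
[[0.92, -0.22, -0.33], [-0.2, -0.98, 0.07], [-0.34, 0.0, -0.94]]
 g 
[... 225 characters left out ...]
02 1.9  0.37 1.19 0.08]
 i [-0.15  2.2   0.43  0.97 -0.21] [ 0.02  2.2   0.44  0.92 -0.06]
 f -135 [ 0.22  1.9  -0.18  1.54  1.04]
 f -100 [ 0.28  1.9  -0.32  1.41  0.53]
 f 180 [0.13 1.9  0.04 1.59 1.69]
30
[[0.85, -0.22, -0.49], [-0.19, -0.98, 0.11], [-0.5, 0.0, -0.87]]
 g [0.46 1.6  0.34 1.94 2.31]
 g [0.46 1.9  0.32 1.66 2.21]
 g [0.46 2.2  0.32 1.38 2.11]
[ 0.03253842  0.17057239 -0.98480775]
 i [-0.09  1.6   0.17  1.52  0.09] [0.07 1.6  0.17 1.5  0.25]
 i [-0.09  1.9   0.18  1.23  0.04] [0.07 1.9  0.18 1.2  0.2 ]
 i [-0.09  2.2   0.22  0.94 -0.03] [0.07 2.2  0.21 0.91 0.13]
 f -135 [ 0.25  1.9  -0.26  1.7   1.06]
 f -100 [ 0.33  1.9  -0.45  1.52  0.59]
 f 180 [0.12 1.9  0.06 1.76 1.69]
```

```bash
cat >> h.py <<'E'
def plan(pos=None,rot=None):
    o=ctrl.get_obs(); p=o["ee_pos"]; R0=R.from_euler('xyz',o["eef_rot"])
    R1=rot if rot is not None else R0
    rv=(R0.inv()*R1).as_rotvec(degrees=True)/30
    print("t",round(o["time_s"],2),"turn units",rv.round(3),"n>=",np.ceil(np.linalg.norm(rv)/.23))
    if pos is not None:
        dw=np.array(pos)-p
        print("shift units after turn",(R1.inv().apply(dw)/.12).round(3),"(before turn",(R0.inv().apply(dw)/.12).round(3),") n>=",np.ceil(np.linalg.norm(dw)/.041), "dw",dw.round(4))
    return o
E
python3 - <<'E'
from h import *
Rg=toolrot(167.4,0,20); z=Rg.as_matrix()[:,2]
g=np.array([.5147,.3343,.014])-(.097-.011)*z
print(g, g-z*.12)
plan(g-z*.12,toolrot(167.4,0,0))
E
```

```text
[0.54340535 0.32788359 0.09481357] [0.58345934 0.31893047 0.20757668]
t 0.3 turn units [-0.000e+00  1.000e-03  5.548e+00] n>= 25.0
shift units after turn [3.09  0.8   0.791] (before turn [-3.191 -0.053  0.791] ) n>= 10.0 dw [ 0.3409 -0.1746 -0.0949]
```

```bash
python3 -m pendant '[[-0.3,0,0,0,0,0.2,-1],[-0.3,-0.0,0,0,0,0,-1],[-0.3,0,0,0,0,0,-1],[-0.3,0,0,0,0,0,-1],[-0.3,0,0,0,0,0,-1],[-0.3,0,0,0,0,0,-1],[-0.3,0,0,0,0,0,-1],[-0.3,0,0,0,0,0,-1],[-0.3,0,0,0,0,0,-1],[-0.3,0,0,0,0,0,-1]]'
python3 -m pendant '[[0,0,0,0,0,0.22,-1],[0,0,0,0,0,0.22,-1],[0,0,0,0,0,0.22,-1],[0,0,0,0,0,0.22,-1],[0,0,0,0,0,0.22,-1],[0,0,0,0,0,0.22,-1],[0,0,0,0,0,0.22,-1],[0,0,0,0,0,0.22,-1],[0,0,0,0,0,0.22,-1],[0,0,0,0,0,0.22,-1]]'
python3 - <<'E'
from h import *
o=plan([.5834,.3189,.2076],toolrot(167.4,0,20)); print(o["qpos"].round(3),o["ee_pos"])
E
```

```text
time_s: 1.13
ee_pos: [0.5505, 0.304, 0.3026]
eef_rot: [3.142, 0.0, 2.58]
force: [0.9, 1.1, 0.2]
grip_width: 0.094
time_s: 1.97
ee_pos: [0.5491, 0.3052, 0.3025]
eef_rot: [-3.141, 0.0, 1.422]
force: [0.3, 0.9, 0.1]
grip_width: 0.0939
t 1.97 turn units [ 0.547 -0.509  3.102] n>= 14.0
shift units after turn [ 0.509 -0.174  0.656] (before turn [0.155 0.266 0.791] ) n>= 3.0 dw [ 0.0343  0.0137 -0.0949]
[0.449 0.477 1.278 0.    1.387 0.597] [0.54913455 0.30520795 0.30251276]
```

```bash
python3 -m pendant '[[0,0,0,0,0,0.22,-1],[0,0,0,0,0,0.22,-1],[0,0,0,0,0,0.22,-1],[0,0,0,0,0,0.22,-1],[0,0,0,0,0,0.22,-1],[0,0,0,0,0,0.22,-1],[0,0,0,0,0,0.22,-1],[0,0,0,0,0,0.22,-1],[0,0,0,0,0,0.22,-1],[0,0,0,0,0,0.22,-1]]'
python3 -m pendant '[[0,0,0,0,0,0.22,-1],[0,0,0,0,0,0.22,-1],[0,0,0,0,0,0.22,-1],[0,0,0,0,0,0.22,-1],[0,0,0,0,-0.17,0,-1],[0,0,0,0,-0.17,0,-1],[0,0,0,0,-0.17,0,-1],[0,0,0,0,-0.16,0,-1],[0,0,0,0,0,0,-1]]'
python3 - <<'E'
from h import *
o=plan([.5834,.3189,.2076],toolrot(167.4,0,20)); print(o["qpos"].round(3),o["ee_pos"])
E
```

```text
time_s: 2.8
ee_pos: [0.5491, 0.3052, 0.3025]
eef_rot: [3.142, 0.0, 0.271]
force: [-0.4, 0.4, -0.4]
grip_width: 0.0942
time_s: 3.55
ee_pos: [0.5498, 0.3047, 0.3014]
eef_rot: [3.14, 0.356, -0.186]
force: [0.7, -0.3, -0.1]
grip_width: 0.0943
t 3.55 turn units [0.025 0.014 0.061] n>= 1.0
shift units after turn [ 0.5   -0.177  0.65 ] (before turn [ 0.51  -0.169  0.644] ) n>= 3.0 dw [ 0.0336  0.0142 -0.0938]
[0.395 0.599 1.123 0.194 1.719 2.151] [0.54975986 0.30465129 0.30140712]
```

Next I'll go to pre-grasp, look, and then descend along the tool z axis.

```bash
python3 -m pendant '[[0,0,0,0.025,0.014,0.061,-1],[0.17,-0.06,0.22,0,0,0,-1],[0.17,-0.06,0.22,0,0,0,-1],[0.16,-0.06,0.21,0,0,0,-1],[0,0,0,0,0,0,-1],[0,0,0,0,0,0,-1]]'
python3 - <<'E'
from h import *
Rg=toolrot(167.4,0,20); z=Rg.as_matrix()[:,2]
g=np.array([.5147,.3343,.014])-(.097-.007)*z; print(g)
o=plan(g,Rg); print(o["qpos"].round(3),o["ee_pos"])
t=imaging.camera("top"); s=imaging.camera("scene"); crop(t,220,280,130,100,6,"pics/pre.png"); crop(s,150,240,300,200,2,"pics/pres.png")
E
```

```text
time_s: 4.05
ee_pos: [0.583, 0.3198, 0.2081]
eef_rot: [3.141, 0.344, -0.219]
force: [-0.3, -0.7, 0.7]
grip_width: 0.094
[0.54474049 0.32758516 0.09857234]
t 4.05 turn units [ 0.001 -0.01   0.002] n>= 1.0
shift units after turn [0.007 0.006 0.969] (before turn [0.002 0.006 0.969] ) n>= 3.0 dw [-0.0382  0.0078 -0.1096]
[0.396 0.75  1.094 0.196 1.582 2.16 ] [0.58297128 0.31982949 0.20813841]
pics/pre.png origin 155 230 f 6
pics/pres.png origin 0 140 f 2
```

View pics/pre.png

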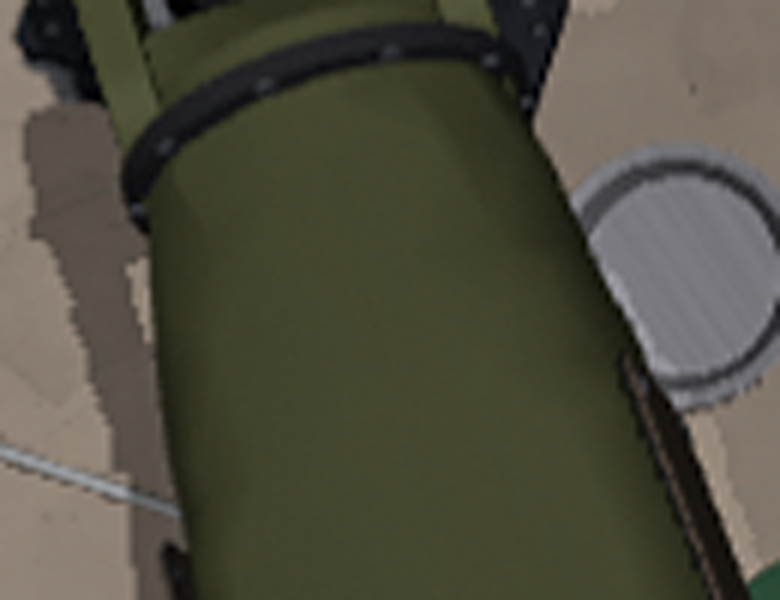

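The arm hides the rod in this view. The large dish's edge is only about 3 mm from where the open finger would come down, so I'll half-close the gripper before descending.

```bash
python3 -m pendant '[[0,0,0,0,0,0,0.1],[0,0,0,0,0,0,0.1],[0,0,0,0,0,0,0.1],[0,0,0,0,0,0,0.1],[0,0,0.2,0,-0.01,0,0.1],[0,0,0.2,0,0,0,0.1],[0,0,0.2,0,0,0,0.1],[0,0,0,0,0,0,0.1]]' 35
python3 - <<'E'
from h import *
Rg=toolrot(167.4,0,20); z=Rg.as_matrix()[:,2]
g=np.array([.5147,.3343,.014])-(.097-.007)*z
o=plan(g,Rg)
s=imaging.camera("scene"); crop(s,160,240,200,160,4,"pics/pres2.png")
E
```

```text
time_s: 4.82
ee_pos: [0.5572, 0.325, 0.1372]
eef_rot: [3.139, 0.354, -0.219]
force: [-0.1, 0.6, -0.5]
grip_width: 0.0448
t 4.82 turn units [0.006 0.01  0.001] n>= 1.0
shift units after turn [0.01  0.002 0.339] (before turn [0.012 0.001 0.339] ) n>= 1.0 dw [-0.0125  0.0026 -0.0386]
pics/pres2.png origin 60 160 f 4
```

View pics/pres2.png

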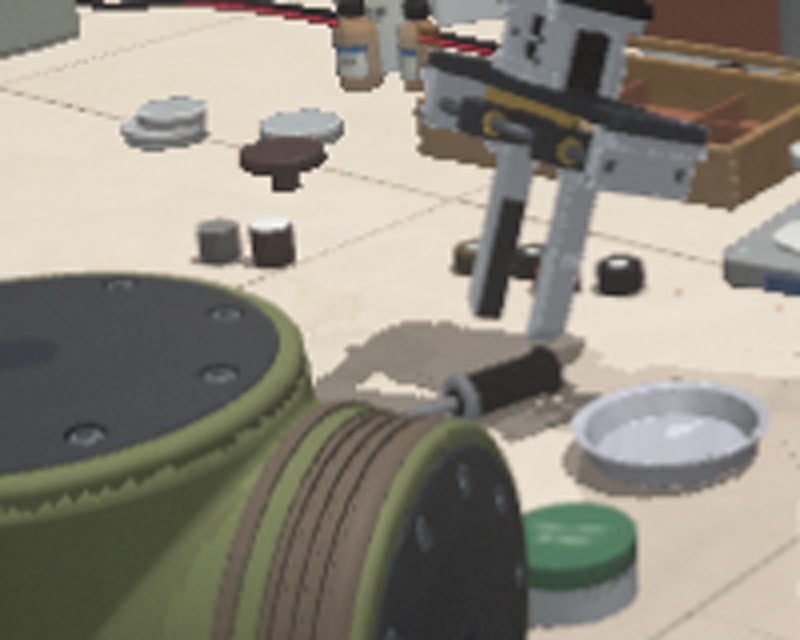

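The scene view shows the fingers at crop (495,310) and (545,330), straddling the black handle at (505,385), and they are clear of the large dish. I'll descend and grip.

```bash
python3 -m pendant '[[0,0,0.17,0,0,0,0.1],[0,0,0.17,0,0,0,0.1],[0,0,0,0,0,0,0.1],[0,0,0,0,0,0,0.1]]' 35
python3 - <<'E'
from h import *
Rg=toolrot(167.4,0,20); z=Rg.as_matrix()[:,2]
g=np.array([.5147,.3343,.014])-(.097-.007)*z
o=plan(g,Rg); print(o["force"])
s=imaging.camera("scene"); crop(s,170,240,100,100,6,"pics/dn.png")
E
```

```text
time_s: 5.2
ee_pos: [0.5465, 0.3284, 0.1042]
eef_rot: [-3.14, 0.348, -0.218]
force: [-0.0, -0.2, 0.3]
grip_width: 0.0424
t 5.2 turn units [-0.002 -0.001  0.003] n>= 1.0
shift units after turn [0.004 0.01  0.049] (before turn [0.004 0.01  0.049] ) n>= 1.0 dw [-0.0018 -0.0008 -0.0057]
[-0.04563263 -0.218007    0.32487592]
pics/dn.png origin 120 190 f 6
```

View pics/dn.png

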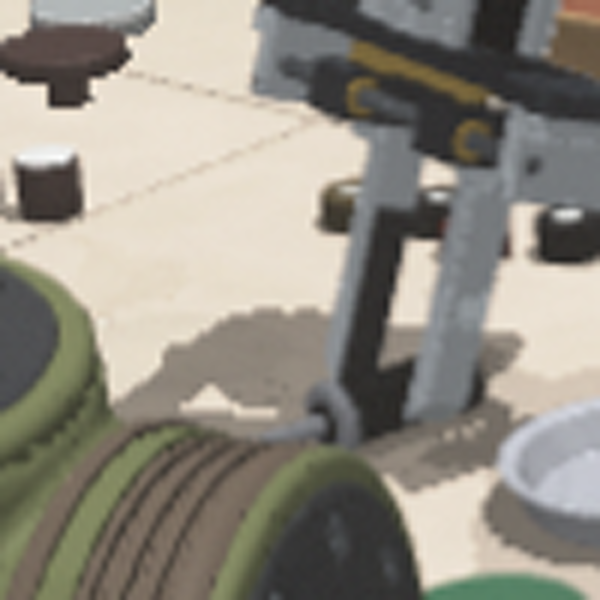

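```bash
python3 -m pendant '[[0,0,0.045,0,0,0,0.1],[0,0,0,0,0,0,0.1],[0,0,0,0,0,0,1],[0,0,0,0,0,0,1],[0,0,0,0,0,0,1],[0,0,0,0,0,0,1],[0,0,0,0,0,0,1],[0,0,0,0,0,0,1]]' 35
python3 - <<'E'
from h import *
Rg=toolrot(167.4,0,20); z=Rg.as_matrix()[:,2]
g=np.array([.5147,.3343,.014])-(.097-.007)*z
o=plan(g,Rg); print(o["force"],o["grip_width"])
E
```

```text
time_s: 5.92
ee_pos: [0.5442, 0.3288, 0.0981]
eef_rot: [-3.14, 0.349, -0.218]
force: [-0.1, -0.6, 2.1]
grip_width: 0.0158
t 5.92 turn units [-0.002 -0.001  0.003] n>= 1.0
shift units after turn [ 0.005  0.008 -0.006] (before turn [ 0.005  0.008 -0.006] ) n>= 1.0 dw [ 0.0006 -0.0012  0.0005]
[-0.13287699 -0.63277831  2.09532519] 0.01575953641526257
```

```bash
python3 -m pendant '[[-0.034,0,-0.094,0,0,0,1],[-0.068,0,-0.188,0,0,0,1],[-0.085,0,-0.235,0,0,0,1],[-0.085,0,-0.235,0,0,0,1],[-0.085,0,-0.235,0,0,0,1],[-0.085,0,-0.235,0,0,0,1],[-0.085,0,-0.235,0,0,0,1],[-0.085,0,-0.235,0,0,0,1],[0,0,0,0,0,0,1],[0,0,0,0,0,0,1]]' 50
python3 - <<'E'
from h import *
o=ctrl.get_obs(); print(o["ee_pos"],o["force"],o["moment"],o["grip_width"])
s=imaging.camera("scene");t=imaging.camera("top"); cv2.imwrite("pics/up_s.png",s["image"][:,:,::-1]);crop(t,230,280,130,100,6,"pics/up_t.png")
E
```

```text
time_s: 6.75
ee_pos: [0.5444, 0.3284, 0.3159]
eef_rot: [-3.138, 0.346, -0.218]
force: [0.3, -0.6, -1.9]
grip_width: 0.0158
[0.54438853 0.32836521 0.31589223] [ 0.3045801  -0.63821351 -1.91346482] [-0.0521504  -0.08176634  0.00068161] 0.01575213171829936
pics/up_t.png origin 165 230 f 6
```

View pics/up_s.png

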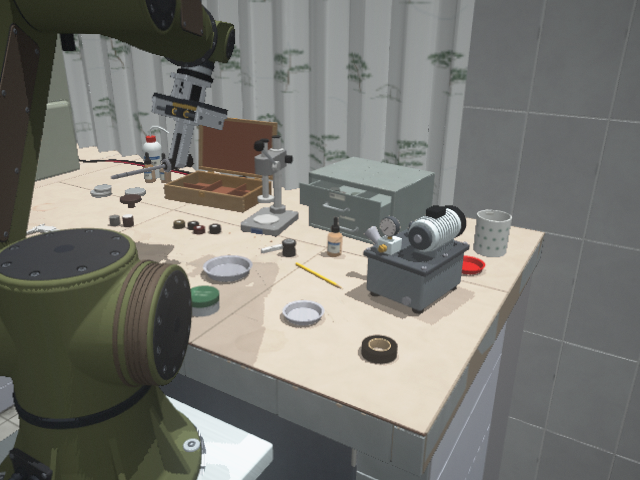

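View pics/up_t.png

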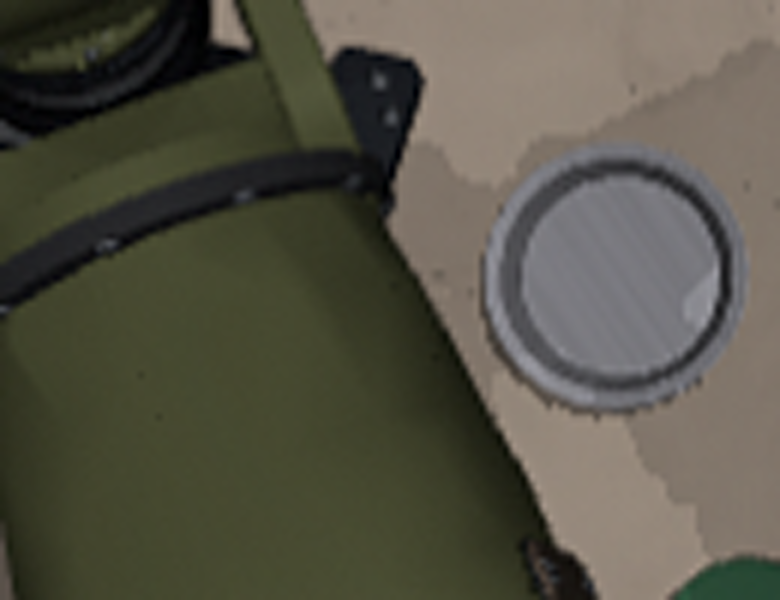

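```bash
cat >> h.py <<'E'
MOUTH=np.array([.6742,-.0452,.105]); AY=79.2
AX=np.array([np.cos(np.radians(40))*np.cos(np.radians(AY)),np.cos(np.radians(40))*np.sin(np.radians(AY)),np.sin(np.radians(40))])
E
python3 - <<'E'
from h import *
t=imaging.camera("top"); s=imaging.camera("scene")
crop(t,330,110,140,110,5,"pics/cab_t.png"); crop(s,370,200,150,110,5,"pics/cab_s.png")
o=ctrl.get_obs(); 
Rm=R.from_euler('xyz',[-3.14,.349,-.218]); h=Rm.inv().apply(np.array([.5147,.3343,.014])-[.5442,.3288,.0981]); d=Rm.inv().apply([np.cos(np.radians(167.4)),np.sin(np.radians(167.4)),0]); print("handle in tool",h,"tip dir in tool",d)
E
```

```text
pics/cab_t.png origin 260 55 f 5
pics/cab_s.png origin 295 145 f 5
handle in tool [0.00057539 0.00115256 0.0892841 ] tip dir in tool [-0.93971342 -0.00136686  0.34196025]
```

View pics/cab_t.png

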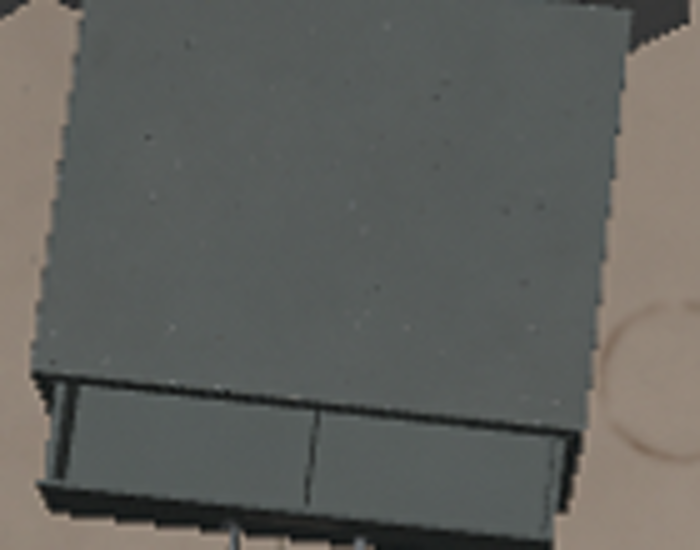

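View pics/cab_s.png

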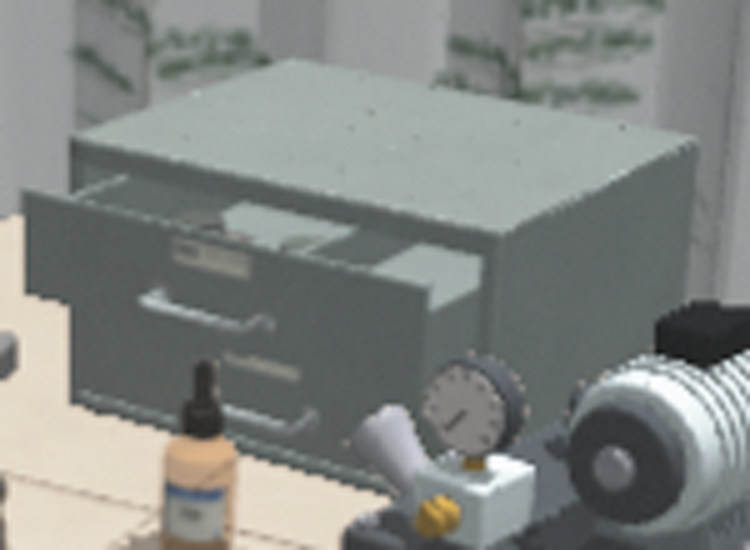

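Run:
```python
from h import *
t=imaging.camera("top"); s=imaging.camera("scene")
f=lambda o,p:(o[0]+(p[0]+.5)/5-.5,o[1]+(p[1]+.5)/5-.5)
T=(260,55);S=(295,145)
for n,a,b in [("topFL",(33,375),(72,142)),("topFR",(583,432),(505,236)),("drwL",(40,487),(25,192)),("drwR",(552,545),(430,290))]:
    print(n,tri(t,f(T,a),s,f(S,b)))
print("dial top",tri(t,(355+350/6,165+385/6),s,(340+300/6,200+95/6)))
# insertion geometry
dt=np.array([-.9397,0,.342]); hb=np.array([.0006,0,.0893])
Ri=toolrot(AY+180,40,20); print(Ri.apply(dt),-AX)
for k in (.031,.191):
    H=MOUTH+k*AX; tcp=H-Ri.apply(hb); M=Ri.as_matrix()
    print(k,"handle",H,"tcp",tcp)
    for sx in(-1,1):
        for sy in (-1,1):
            print("  body corner",tcp+sx*.0375*M[:,0]+sy*.0885*M[:,1])
    print(wrist(Ri,tcp,1.9))
```

```text
topFL (array([0.8365879 , 0.20410709, 0.15279534]), np.float64(0.0026953734190770873))
topFR (array([ 0.80878742, -0.04179492,  0.15329056]), np.float64(0.005589074777777761))
drwL (array([0.7886606 , 0.20198173, 0.13948907]), np.float64(0.002608966793147676))
drwR (array([ 0.76091435, -0.02781268,  0.13901846]), np.float64(0.004543816922645523))
dial top (array([ 0.60885888, -0.11601998,  0.17364085]), np.float64(0.002866389430632746))
[-0.14354501 -0.75248927 -0.6427712 ] [-0.14354241 -0.75247569 -0.64278761]
0.031 handle [ 0.67864981 -0.02187325  0.12492642] tcp [ 0.67282109 -0.05242849  0.20863575]
  body corner [ 0.57928564 -0.07045955  0.19581   ]
  body corner [ 0.75315048 -0.10362604  0.19581   ]
  body corner [ 0.5924917  -0.00123094  0.22146151]
  body corner [ 0.76635654 -0.03439743  0.22146151]
[-0.15  1.9   0.37  1.25 -0.08]
0.191 handle [0.7016166  0.09852286 0.22777243] tcp [0.69578788 0.06796762 0.31148177]
  body corner [0.60225242 0.04993656 0.29865602]
  body corner [0.77611727 0.01677007 0.29865602]
  body corner [0.61545849 0.11916517 0.32430753]
  body corner [0.78932333 0.08599868 0.32430753]
[0.03 1.9  0.37 1.19 0.08]
```

Run:
```python
from h import *
Ri=toolrot(AY+180,40,20)
plan([.6958,.0680,.3115],Ri); plan(None,toolrot(AY+180,0,20)); print(.041)
```

```text
t 7.05 turn units [-2.000e-03  1.033e+00 -3.109e+00] n>= 15.0
shift units after turn [-1.783  1.647 -0.639] (before turn [ 1.604  1.843 -0.576] ) n>= 8.0 dw [ 0.1515 -0.2603 -0.0012]
t 7.05 turn units [-1.048e+00  2.000e-03 -2.873e+00] n>= 14.0
0.041
```

```bash
python3 -m pendant '[[0,0,0,0,0.0645,-0.194,1],[0,0,0,0,0.0645,-0.194,1],[0,0,0,0,0.0645,-0.194,1],[0,0,0,0,0.0645,-0.194,1],[0,0,0,0,0.0645,-0.194,1],[0,0,0,0,0.0645,-0.194,1],[0,0,0,0,0.0645,-0.194,1],[0,0,0,0,0.0645,-0.194,1]]'
python3 -m pendant '[[0,0,0,0,0.0645,-0.194,1],[0,0,0,0,0.0645,-0.194,1],[0,0,0,0,0.0645,-0.194,1],[0,0,0,0,0.0645,-0.194,1],[0,0,0,0,0.0645,-0.194,1],[0,0,0,0,0.0645,-0.194,1],[0,0,0,0,0.0645,-0.194,1],[0,0,0,0,0.0645,-0.194,1],[0,0,0,0,0,0,1],[0,0,0,0,0,0,1]]'
python3 - <<'E'
from h import *
Ri=toolrot(AY+180,40,20)
o=plan([.6958,.0680,.3115],Ri); print(o["qpos"].round(2))
E
```

```text
time_s: 7.72
ee_pos: [0.5443, 0.3284, 0.3132]
eef_rot: [-2.992, -0.002, 0.585]
force: [1.1, -0.2, -0.5]
grip_width: 0.0156
time_s: 8.55
ee_pos: [0.5443, 0.3281, 0.3134]
eef_rot: [-3.14, -0.349, 1.376]
force: [-0.7, 0.4, -1.9]
grip_width: 0.016
t 8.55 turn units [ 0.001  0.    -0.012] n>= 1.0
shift units after turn [-1.784  1.646 -0.633] (before turn [-1.774  1.658 -0.632] ) n>= 8.0 dw [ 0.1515 -0.2601 -0.0019]
[0.41 0.41 1.38 0.31 1.17 0.51]
```

```bash
python3 -m pendant '[[-0.178,0.165,-0.063,0,0,-0.012,1],[-0.178,0.165,-0.063,0,0,0,1],[-0.178,0.165,-0.063,0,0,0,1],[-0.178,0.165,-0.063,0,0,0,1],[-0.178,0.165,-0.063,0,0,0,1],[-0.178,0.165,-0.063,0,0,0,1],[-0.178,0.165,-0.063,0,0,0,1],[-0.178,0.165,-0.063,0,0,0,1],[-0.178,0.165,-0.063,0,0,0,1],[-0.178,0.165,-0.063,0,0,0,1]]'
python3 -m pendant '[[0,0,0,0,0,0,1],[0,0,0,0,0,0,1],[0,0,0,0,0,0,1]]'
python3 - <<'E'
from h import *
Ri=toolrot(AY+180,40,20)
o=plan([.6958,.0680,.3115],Ri); print(o["qpos"].round(2))
t=imaging.camera("top"); s=imaging.camera("scene")
crop(t,370,190,130,100,6,"pics/pi_t.png"); crop(s,370,200,130,100,6,"pics/pi_s.png")
E
```

```text
time_s: 9.38
ee_pos: [0.6977, 0.0678, 0.3116]
eef_rot: [-3.142, -0.349, 1.382]
force: [0.3, 0.6, -0.8]
grip_width: 0.0155
time_s: 9.63
ee_pos: [0.697, 0.0696, 0.3115]
eef_rot: [3.141, -0.35, 1.384]
force: [-1.1, 0.4, -1.5]
grip_width: 0.0159
t 9.63 turn units [ 0.    -0.001  0.003] n>= 1.0
shift units after turn [-0.014 -0.007 -0.005] (before turn [-0.014 -0.007 -0.005] ) n>= 1.0 dw [-0.0012 -0.0016 -0.    ]
[-0.04  0.62  1.07  0.35  1.41  0.1 ]
pics/pi_t.png origin 305 140 f 6
pics/pi_s.png origin 305 150 f 6
```

View pics/pi_t.png

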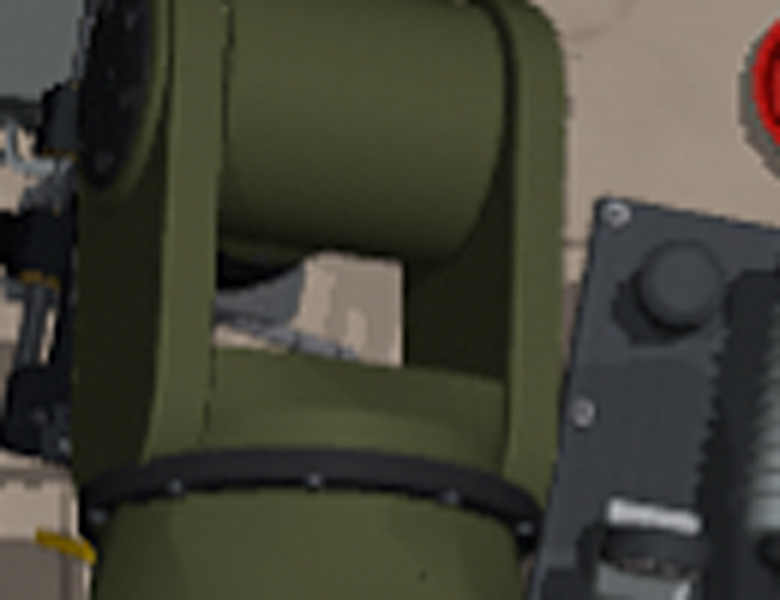

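View pics/pi_s.png

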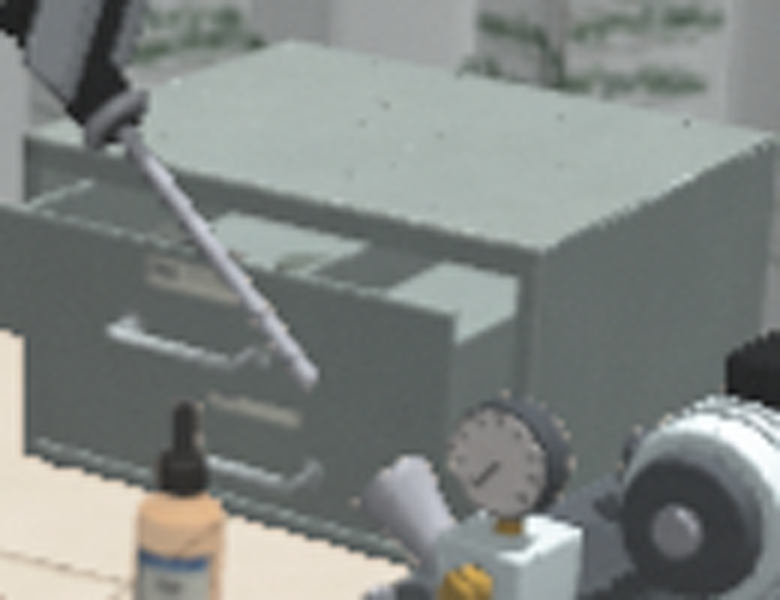

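```bash
cat >> h.py <<'E'
HB=np.array([.0006,0,.0893]); DT=np.array([-.9397,0,.342])
def rodpts(o=None):
    o=o or ctrl.get_obs(); Rm=R.from_euler('xyz',o["eef_rot"]); H=o["ee_pos"]+Rm.apply(HB); d=Rm.apply(DT); return H,H+.031*d,H+.151*d,d
E
python3 - <<'E'
from h import *
t=imaging.camera("top"); s=imaging.camera("scene")
H,C,T,d=rodpts(); print(H,C,T,d, -AX)
for p in (C,T,MOUTH,MOUTH-.05*AX): print("scene crop",(proj(s,p)-[305,150])*6,"top crop",(proj(t,p)-[305,140])*6)
k=(H-MOUTH)@AX; print("k",k,"off axis",H-MOUTH-k*AX, "tip off", (T-MOUTH)-((T-MOUTH)@AX)*AX)
crop(t,350,197,60,40,13,"pics/pi_t2.png")
E
```

```text
[0.70269703 0.10076271 0.22853511] [0.69838331 0.07743222 0.20858315] [ 0.68168501 -0.01287932  0.13134978] [-0.13915246 -0.7525962  -0.64361141] [-0.14354241 -0.75247569 -0.64278761]
scene crop [121.32138181 133.20011828] top crop [105.05767281 266.71522219]
scene crop [314.65540034 391.67089001] top crop [356.12661038 353.03577813]
scene crop [384.25505499 484.87652019] top crop [439.10636867 384.92487303]
scene crop [468.5844161  597.92204753] top crop [531.16279345 417.20432987]
k 0.19333075653256335 off axis [ 0.00074587  0.00048601 -0.00073551] tip off [ 0.00140854  0.00046669 -0.00086087]
pics/pi_t2.png origin 320 177 f 13
```

View pics/pi_t2.png

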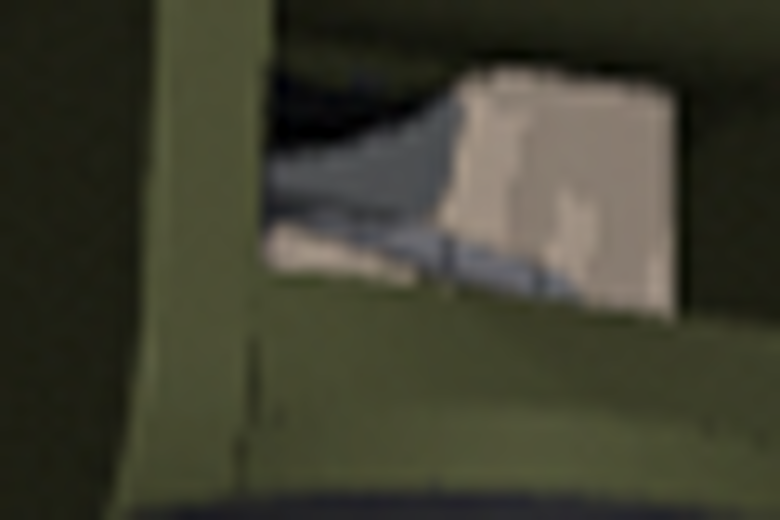

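Run:
```python
from h import *
t=imaging.camera("top"); s=imaging.camera("scene")
im=np.zeros((600,800,3),np.uint8)
a=cv2.resize(t["image"][186:206,336:376,::-1],None,fx=20,fy=20,interpolation=cv2.INTER_NEAREST);cv2.imwrite("pics/z1.png",a)
a=cv2.resize(s["image"][190:220,335:365,::-1],None,fx=20,fy=20,interpolation=cv2.INTER_NEAREST);cv2.imwrite("pics/z2.png",a)
for f in (.032,.012,.0): 
    H,C,T,d=rodpts(); P=T-f*d; print(f,proj(t,P),proj(s,P))
```

```text
0.032 [353.82477988 195.09546026] [348.86763456 203.61490868]
0.012 [360.52841055 197.40456314] [354.31241279 210.89068984]
0.0 [364.48620742 198.76873638] [357.59866946 215.28126384]
```

View pics/z1.png

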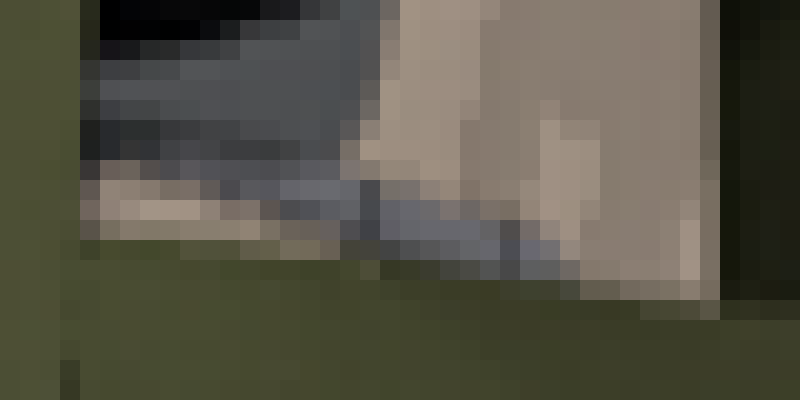

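View pics/z2.png

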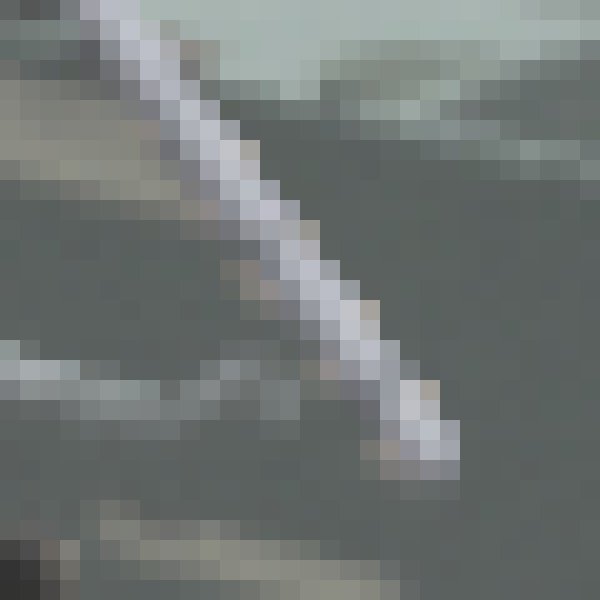

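Run:
```python
from h import *
t=imaging.camera("top"); s=imaging.camera("scene")
print("cam", ray(t,0,0)[0],ray(s,0,0)[0])
H,C,T,d=rodpts()
# scene plane through rod line: pts by mask centroid per row
g=s["image"].astype(int)
pts=[]
for v in range(175,211):
    r=s["image"][v,315:365].astype(int); w=np.clip(r[:,2]-(r[:,1])-6,0,None)*(r.sum(1)>300); 
    if w.sum()>10: pts.append((315+(w*np.arange(50)).sum()/w.sum(),v))
pts=np.array(pts,np.float32); vx,vy,x0,y0=cv2.fitLine(pts,cv2.DIST_HUBER,0,.01,.01).ravel(); print(len(pts),vx/vy,x0,y0)
def sx(v): return x0+(v-y0)*vx/vy
o,d1=ray(s,sx(170),170); _,d2=ray(s,sx(210),210); n=np.cross(d1,d2); n/=np.linalg.norm(n)
print("model line dist to scene plane: collar",(C-o)@n,"tip",(T-o)@n, "mouth",(MOUTH-o)@n,"mouth in",(MOUTH-.05*AX-o)@n,"n",n)
for (u,v,f) in ((354,196.4,.032),(361,198.5,.012)):
    oo,dd=ray(t,u,v); P=oo+dd*(((o-oo)@n)/(dd@n)); M=T-f*d; print(f,"seen",P,"model",M,"diff mm",(P-M)*1e3, "off axis of tube mm",1e3*(P-MOUTH-((P-MOUTH)@AX)*AX),"k",(P-MOUTH)@AX+f)
```

```text
cam [0.45945406 0.03903769 1.343922  ] [-0.34027937 -0.50997121  0.55505922]Traceback (most recent call last):
  File "<stdin>", line 11, in <module>
cv2.error: OpenCV(4.12.0) /io/opencv/modules/imgproc/src/linefit.cpp:618: error: (-215:Assertion failed) npoints2 >= 0 || npoints3 >= 0 in function 'fitLine'
```

Run:
```python
from h import *
t=imaging.camera("top"); s=imaging.camera("scene")
H,C,T,d=rodpts()
im=s["image"].astype(int)
pts=[]
for v in range(180,211):
    uc=proj(s,C+(T-C)*(v-proj(s,C)[1])/(proj(s,T)[1]-proj(s,C)[1]))[0]; a=int(uc)-5
    r=im[v,a:a+11]; w=np.clip(r[:,2]-r[:,1]-2,0,None)
    if w.sum()>5: pts.append((a+(w*np.arange(11)).sum()/w.sum(),v))
pts=np.array(pts,np.float32); vx,vy,x0,y0=cv2.fitLine(pts,cv2.DIST_HUBER,0,.01,.01).ravel(); print(len(pts),vx/vy,x0,y0)
def sx(v): return x0+(v-y0)*vx/vy
print(sx(190),sx(213))
o,d1=ray(s,sx(180),180); _,d2=ray(s,sx(210),210); n=np.cross(d1,d2); n/=np.linalg.norm(n)
print("model line mm to scene plane: collar",1e3*(C-o)@n,"tip",1e3*(T-o)@n, "mouth",1e3*(MOUTH-o)@n,"mouth in",1e3*(MOUTH-.05*AX-o)@n,"n",n)
for (u,v,f) in ((354,196.4,.032),(361,198.5,.012)):
    oo,dd=ray(t,u,v); P=oo+dd*(((o-oo)@n)/(dd@n)); M=T-f*d; print(f,"seen",P,"model",M,"diff mm",(P-M)*1e3, "off axis of tube mm",1e3*(P-MOUTH-((P-MOUTH)@AX)*AX),"k",(P-MOUTH)@AX+f)
```

```text
31 0.74163973 343.30707 194.7
339.82135 356.8791
model line mm to scene plane: collar 1.8974791688318133 tip 1.4064994061390141 mouth 1.7958854467966225 mouth in 1.67510273123995 n [-0.53643757  0.60668374 -0.58665968]
0.032 seen [0.68214624 0.01070234 0.15860563] model [0.68640828 0.01038615 0.15176082] diff mm [-4.26204043  0.31618891  6.8448076 ] off axis of tube mm [-3.20166495 -2.53703765  3.68494016] k 0.10966281017873485
0.012 seen [ 0.68009977 -0.00497297  0.14426656] model [ 0.6836202  -0.00466321  0.13888668] diff mm [-3.52042938 -0.30976384  5.37988103] off axis of tube mm [-2.189815   -2.18008514  3.04111712] k 0.06835679076216643
```

In both pictures the rod's line passes within about 1 mm of the mouth centre: top view extrapolated v≈204.6 against 204.3, scene plane offset about 0. I'll start the insertion.

```bash
python3 -m pendant '[[-0.117,0,0.043,0,0,0,1],[-0.117,0,0.043,0,0,0,1],[-0.117,0,0.043,0,0,0,1],[-0.078,0,0.0285,0,0,0,1],[-0.078,0,0.0285,0,0,0,1],[0,0,0,0,0,0,1],[0,0,0,0,0,0,1]]'
python3 - <<'E'
from h import *
o=ctrl.get_obs(); H,C,T,d=rodpts(o); k=(H-MOUTH)@AX; print(o["force"],o["moment"],o["eef_rot"],"k",k,"off mm",1e3*(H-MOUTH-k*AX),1e3*(T-MOUTH-((T-MOUTH)@AX)*AX),"d",d,-AX)
s=imaging.camera("scene"); crop(s,375,210,130,100,6,"pics/in1.png")
E
```

```text
time_s: 10.72
ee_pos: [0.6881, 0.0199, 0.2698]
eef_rot: [3.14, -0.35, 1.385]
force: [-0.5, 0.4, -2.0]
grip_width: 0.0159
[-0.53309288  0.41425107 -2.00858739] [-0.2369776   0.09898719 -0.03832806] [ 3.1396346  -0.35039688  1.38531913] k 0.12708908759480902 off mm [ 1.56635129  0.15841344 -0.5352314 ] [ 2.03212845  0.19925162 -0.68705218] d [-0.14045704 -0.75220128 -0.64378967] [-0.14354241 -0.75247569 -0.64278761]
pics/in1.png origin 310 160 f 6
```

View pics/in1.png

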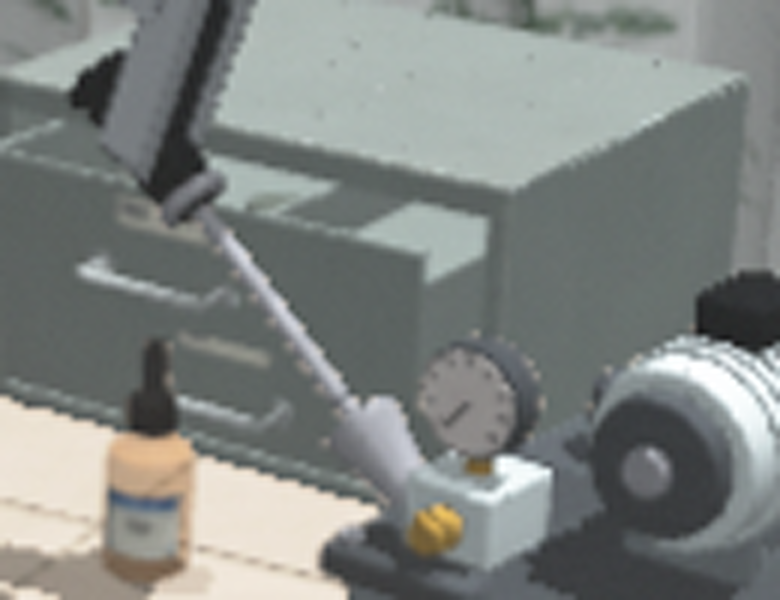

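The tip is inside the mouth with no contact force. I'll continue in small steps and watch the force.

```bash
python3 -m pendant '[[-0.063,0,0.023,0,0,0,1],[-0.063,0,0.023,0,0,0,1],[-0.063,0,0.023,0,0,0,1],[0,0,0,0,0,0,1]]'
cat >> h.py <<'E'
def chk():
    o=ctrl.get_obs(); H,C,T,d=rodpts(o); k=(H-MOUTH)@AX; Rm=R.from_euler('xyz',o["eef_rot"])
    print("t",round(o["time_s"],2),"F",o["force"].round(1),"along-out",(o["force"]@AX).round(1),"Ftool",Rm.inv().apply(o["force"]).round(1),"M",Rm.inv().apply(o["moment"]).round(2),"k-31 mm",round(1e3*k-31,1),"off mm",(1e3*(H-MOUTH-k*AX)).round(1),(1e3*(T-MOUTH-((T-MOUTH)@AX)*AX)).round(1),"grip",o["grip_width"].round(4))
E
python3 -c "
from h import *
chk()"
python3 -m pendant '[[-0.063,0,0.023,0,0,0,1],[-0.063,0,0.023,0,0,0,1],[-0.063,0,0.023,0,0,0,1],[0,0,0,0,0,0,1]]'
python3 -c "
from h import *
chk()"
```

```text
time_s: 11.1
ee_pos: [0.6843, 0.0011, 0.253]
eef_rot: [3.141, -0.35, 1.385]
force: [0.3, -0.2, -1.8]
grip_width: 0.0155
time_s: 11.43
ee_pos: [0.6809, -0.0172, 0.2374]
eef_rot: [3.141, -0.35, 1.385]
force: [0.0, 1.8, -1.9]
grip_width: 0.0153Traceback (most recent call last):
  File "<string>", line 3, in <module>
    chk()
    ~~~^^
  File "h.py", line 48, in chk
    print("t",round(o["time_s"],2),"F",o["force"].round(1),"along-out",(o["force"]@AX).round(1),"Ftool",Rm.inv().apply(o["force"]).round(1),"M",Rm.inv().apply(o["moment"]).round(2),"k-31 mm",round(1e3*k-31,1),"off mm",(1e3*(H-MOUTH-k*AX)).round(1),(1e3*(T-MOUTH-((T-MOUTH)@AX)*AX)).round(1),"grip",o["grip_width"].round(4))
                                                                                                                                                                                                                                                                                                          ^^^^^^^^^^^^^^^^^^^^^
AttributeError: 'float' object has no attribute 'round'
Traceback (most recent call last):
  File "h.py", line 48, in chk
    print("t",round(o["time_s"],2),"F",o["force"].round(1),"along-out",(o["force"]@AX).round(1),"Ftool",Rm.inv().apply(o["force"]).round(1),"M",Rm.inv().apply(o["moment"]).round(2),"k-31 mm",round(1e3*k-31,1),"off mm",(1e3*(H-MOUTH-k*AX)).round(1),(1e3*(T-MOUTH-((T-MOUTH)@AX)*AX)).round(1),"grip",o["grip_width"].round(4))
                                                                                                                                                                                                                                                                                                          ^^^^^^^^^^^^^^^^^^^^^
AttributeError: 'float' object has no attribute 'round'
```

```bash
sed -i 's/o\["grip_width"\].round(4)/round(o["grip_width"],4)/' h.py
python3 -c "
from h import *
chk()
s=imaging.camera('scene'); crop(s,380,215,130,100,6,'pics/in2.png')"
```

```text
t 11.43 F [ 0.   1.8 -1.9] along-out 0.2 Ftool [ 1.  -0.3  2.4] M [-0.03 -0.3   0.01] k-31 mm 46.3 off mm [ 1.5  0.5 -0.9] [ 1.8  0.5 -1. ] grip 0.0153
pics/in2.png origin 315 165 f 6
```

View pics/in2.png

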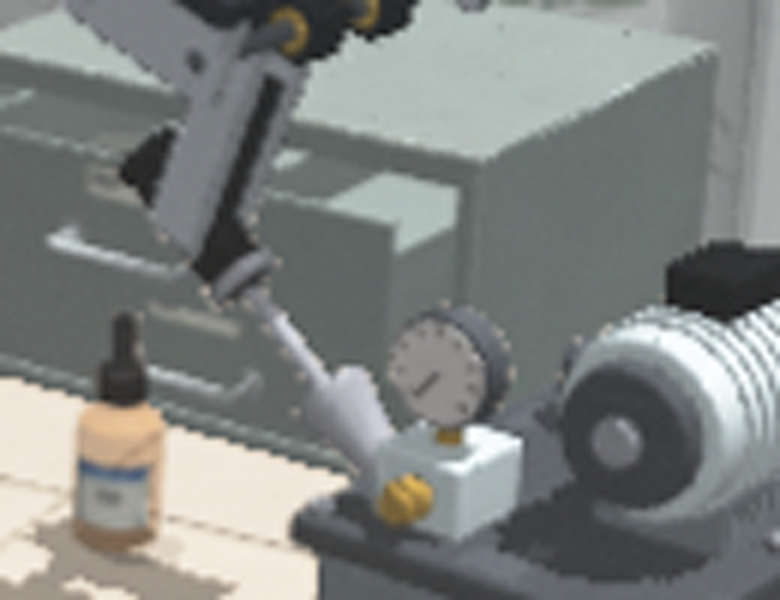

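```bash
python3 -m pendant '[[-0.063,0,0.023,0,0,0,1],[-0.063,0,0.023,0,0,0,1],[-0.063,0,0.023,0,0,0,1],[0,0,0,0,0,0,1]]'
python3 -c "
from h import *
chk()"
python3 -m pendant '[[-0.04,0,0.0145,0,0,0,1],[-0.04,0,0.0145,0,0,0,1],[-0.04,0,0.0145,0,0,0,1],[0,0,0,0,0,0,1]]'
python3 -c "
from h import *
chk()
s=imaging.camera('scene'); crop(s,380,215,130,100,6,'pics/in3.png')"
```

```text
time_s: 11.82
ee_pos: [0.6775, -0.0353, 0.2218]
eef_rot: [3.141, -0.35, 1.385]
force: [-0.4, 0.1, -1.8]
grip_width: 0.0156
t 11.82 F [-0.4  0.1 -1.8] along-out -1.2 Ftool [-0.6 -0.4  1.8] M [ 0.08 -0.25  0.03] k-31 mm 22.1 off mm [ 1.5  0.6 -1. ] [ 1.8  0.6 -1.1] grip 0.0156
time_s: 12.15
ee_pos: [0.6756, -0.0463, 0.2127]
eef_rot: [3.14, -0.35, 1.386]
force: [0.3, -0.4, -1.7]
grip_width: 0.0157
t 12.15 F [ 0.3 -0.4 -1.7] along-out -1.4 Ftool [-0.9  0.4  1.5] M [ 0.12 -0.33  0.01] k-31 mm 7.8 off mm [ 1.7  0.4 -0.9] [ 2.2  0.4 -1. ] grip 0.0157
pics/in3.png origin 315 165 f 6
```

View pics/in3.png

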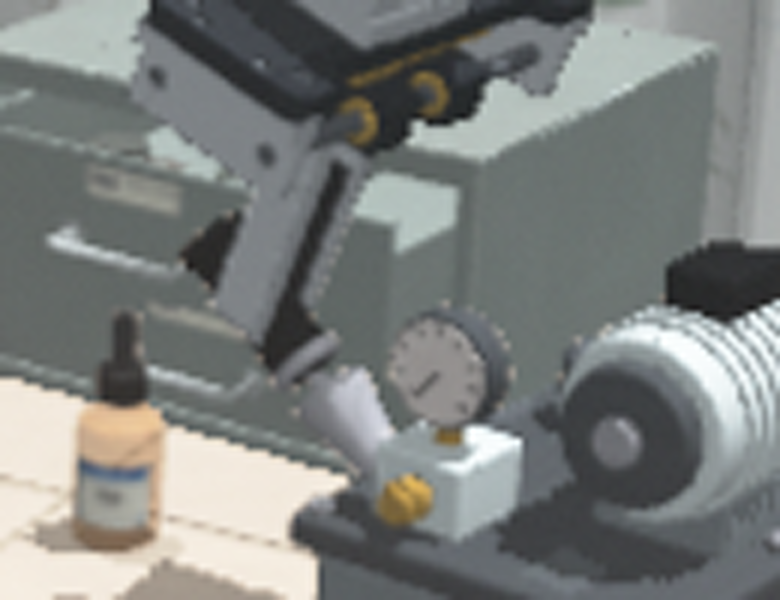

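The collar is about 8 mm from the rim. I'll press on in 3 mm steps until the force rises.

```bash
python3 -m pendant '[[-0.024,0,0.0087,0,0,0,1],[-0.024,0,0.0087,0,0,0,1],[0,0,0,0,0,0,1]]'
python3 -c "
from h import *
chk()"
python3 -m pendant '[[-0.02,0,0.0072,0,0,0,1],[0,0,0,0,0,0,1],[0,0,0,0,0,0,1]]'
python3 -c "
from h import *
chk()"
```

```text
time_s: 12.45
ee_pos: [0.6749, -0.0505, 0.2093]
eef_rot: [3.139, -0.35, 1.386]
force: [-0.2, -0.3, -2.7]
grip_width: 0.0156
t 12.45 F [-0.2 -0.3 -2.7] along-out -2.0 Ftool [-1.2 -0.2  2.4] M [ 0.09 -0.34  0.01] k-31 mm 2.3 off mm [ 1.8  0.3 -0.8] [ 2.4  0.4 -0.9] grip 0.0156
time_s: 12.7
ee_pos: [0.6746, -0.0521, 0.2079]
eef_rot: [3.139, -0.35, 1.386]
force: [-0.7, 0.1, -1.7]
grip_width: 0.0154
t 12.7 F [-0.7  0.1 -1.7] along-out -1.1 Ftool [-0.6 -0.7  1.6] M [ 0.05 -0.29  0.03] k-31 mm 0.1 off mm [ 1.9  0.3 -0.7] [ 2.5  0.3 -0.9] grip 0.0154
```

```bash
python3 -m pendant '[[-0.016,0,0.0058,0,0,0,1],[0,0,0,0,0,0,1],[0,0,0,0,0,0,1]]'
python3 -c "
from h import *
chk()"
python3 -m pendant '[[-0.012,0,0.0043,0,0,0,1],[0,0,0,0,0,0,1]]'
python3 -c "
from h import *
chk()"
```

```text
time_s: 12.95
ee_pos: [0.6746, -0.0528, 0.2075]
eef_rot: [3.138, -0.352, 1.387]
force: [-0.6, 4.6, 3.6]
grip_width: 0.0155
t 12.95 F [-0.6  4.6  3.6] along-out 5.7 Ftool [ 5.4 -1.5 -1.9] M [0.29 0.87 0.14] k-31 mm -0.6 off mm [ 2.   0.2 -0.7] [ 2.8  0.3 -1. ] grip 0.0155
time_s: 13.12
ee_pos: [0.6746, -0.0531, 0.2074]
eef_rot: [3.138, -0.354, 1.388]
force: [-0.7, 10.5, 8.6]
grip_width: 0.0152
t 13.12 F [-0.7 10.5  8.6] along-out 13.3 Ftool [12.5 -2.5 -4.6] M [0.69 2.24 0.13] k-31 mm -0.6 off mm [ 2.1  0.2 -0.6] [ 3.   0.4 -1.2] grip 0.0152
```

The force stops rising motion at 13 N along the axis, which points to the collar being on the rim. I'll check with one more small push and a picture.

```bash
python3 -m pendant '[[-0.008,0,0.003,0,0,0,1],[0,0,0,0,0,0,1],[0,0,0,0,0,0,1]]'
python3 -c "
from h import *
chk()
s=imaging.camera('scene'); crop(s,365,225,70,60,10,'pics/in4.png')"
```

```text
time_s: 13.37
ee_pos: [0.6746, -0.0532, 0.2074]
eef_rot: [3.137, -0.355, 1.389]
force: [-1.8, 14.4, 13.1]
grip_width: 0.0156
t 13.37 F [-1.8 14.4 13.1] along-out 19.0 Ftool [17.5 -4.3 -7.5] M [0.98 2.96 0.17] k-31 mm -0.7 off mm [ 2.1  0.1 -0.6] [ 3.2  0.5 -1.3] grip 0.0156
pics/in4.png origin 330 195 f 10
```

View pics/in4.png

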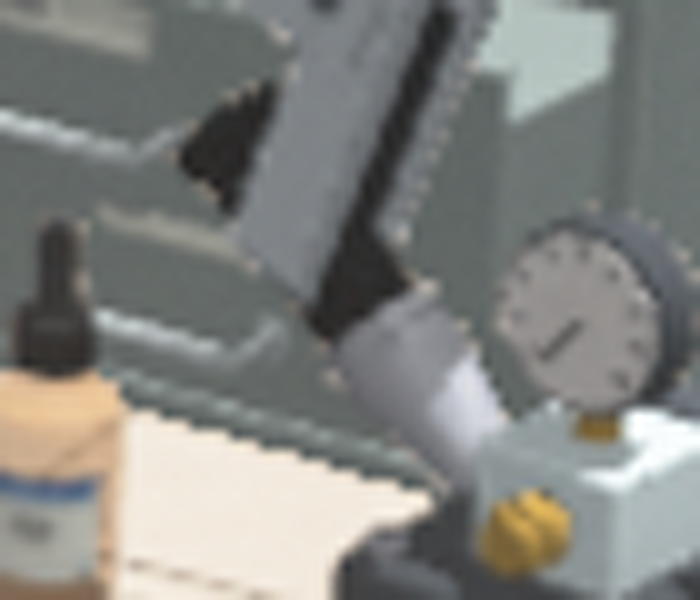

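The collar sits flush on the rim at crop (400,310), with 19 N of reaction. Now I'll draw the rod out along the axis.

```bash
python3 -m pendant '[[0.039,0,-0.0143,0,0,0,1],[0.078,0,-0.0285,0,0,0,1],[0.078,0,-0.0285,0,0,0,1],[0.078,0,-0.0285,0,0,0,1],[0,0,0,0,0,0,1]]'
python3 -c "
from h import *
chk()"
python3 -m pendant '[[0.1,0,-0.0364,0,0,0,1],[0.1,0,-0.0364,0,0,0,1],[0.1,0,-0.0364,0,0,0,1],[0.1,0,-0.0364,0,0,0,1],[0.1,0,-0.0364,0,0,0,1],[0,0,0,0,0,0,1]]'
python3 -c "
from h import *
chk()"
```

```text
time_s: 13.83
ee_pos: [0.6794, -0.0278, 0.2294]
eef_rot: [3.137, -0.35, 1.388]
force: [-0.4, 0.1, -1.0]
grip_width: 0.0155
t 13.83 F [-0.4  0.1 -1. ] along-out -0.6 Ftool [-0.3 -0.4  0.9] M [ 0.05 -0.3   0.06] k-31 mm 33.0 off mm [ 2.2 -0.1 -0.4] [ 3.1 -0.1 -0.6] grip 0.0155
time_s: 14.33
ee_pos: [0.6883, 0.021, 0.2711]
eef_rot: [3.136, -0.351, 1.389]
force: [-0.3, -0.3, -0.9]
grip_width: 0.0159
t 14.33 F [-0.3 -0.3 -0.9] along-out -0.8 Ftool [-0.6 -0.2  0.7] M [ 0.04 -0.27  0.02] k-31 mm 97.7 off mm [ 1.8 -0.  -0.3] [ 2.9 -0.1 -0.6] grip 0.0159
```

```bash
python3 -m pendant '[[0.1,0,-0.0364,0,0,0,1],[0.1,0,-0.0364,0,0,0,1],[0.1,0,-0.0364,0,0,0,1],[0.1,0,-0.0364,0,0,0,1],[0.1,0,-0.0364,0,0,0,1],[0,0,0,0,0,0,1],[0,0,0,0,0,0,1]]'
python3 -c "
from h import *
chk()
s=imaging.camera('scene'); cv2.imwrite('pics/out_s.png',s['image'][:,:,::-1])
t=imaging.camera('top'); cv2.imwrite('pics/out_t.png',t['image'][:,:,::-1])"
```

```text
time_s: 14.92
ee_pos: [0.6967, 0.0674, 0.3101]
eef_rot: [3.138, -0.35, 1.388]
force: [0.3, -0.2, -1.4]
grip_width: 0.0155
t 14.92 F [ 0.3 -0.2 -1.4] along-out -1.0 Ftool [-0.6  0.3  1.3] M [ 0.11 -0.31  0.03] k-31 mm 158.9 off mm [ 1.2  0.3 -0.6] [ 2.   0.3 -0.8] grip 0.0155
```

View pics/out_s.png

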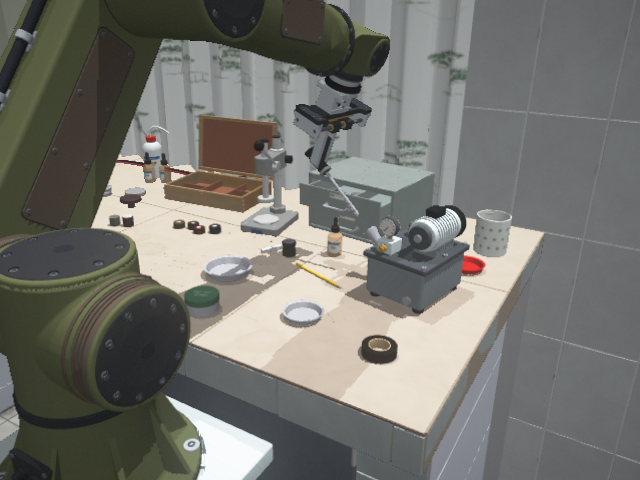

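View pics/out_t.png

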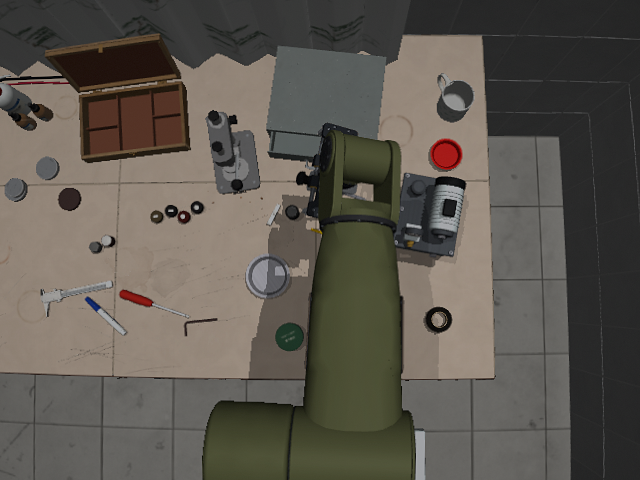

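The rod is fully out, with its tip at scene (355,213), clear of the mouth. Bystanders look unmoved. Next: lift slightly, level the rod heading for the dish, and translate.

```bash
cat >> h.py <<'E'
DISH=np.array([.4468,-.0204])
def fin(z,yaw=-135):
    Rf=toolrot(yaw,0,20); d=Rf.apply(DT); tip=np.array([*DISH,z]); return tip-.151*d-Rf.apply(HB),Rf
E
python3 - <<'E'
from h import *
p,Rf=fin(.15); print(p); plan(p,Rf); o=ctrl.get_obs(); print(R.from_euler('xyz',o["eef_rot"]).inv().apply([0,0,.04])/.12)
E
```

```text
[0.57477119 0.10757119 0.23411652]
t 15.02 turn units [ 0.002 -1.295  1.169] n>= 8.0
shift units after turn [-0.233 -0.96   0.75 ] (before turn [-0.073 -1.062  0.637] ) n>= 4.0 dw [-0.1218  0.0411 -0.075 ]
[ 0.11430569  0.00050931 -0.31312148]
```

```bash
python3 -m pendant '[[0.114,0,-0.313,0,0,0,1],[0,0,0,0,-0.13,0.117,1],[0,0,0,0,-0.13,0.117,1],[0,0,0,0,-0.13,0.117,1],[0,0,0,0,-0.13,0.117,1],[0,0,0,0,-0.13,0.117,1],[0,0,0,0,-0.13,0.117,1],[0,0,0,0,-0.13,0.117,1],[0,0,0,0,-0.13,0.117,1],[0,0,0,0,-0.13,0.117,1]]'
python3 -m pendant '[[0,0,0,0,-0.13,0.117,1],[0,0,0,0,0,0,1],[0,0,0,0,0,0,1]]'
python3 - <<'E'
from h import *
p,Rf=fin(.15); print(p); plan(p,Rf); print(ctrl.get_obs()["qpos"].round(2))
E
```

```text
time_s: 15.85
ee_pos: [0.6965, 0.0662, 0.3493]
eef_rot: [-3.125, 0.286, 0.844]
force: [-0.8, -0.7, -1.6]
grip_width: 0.0156
time_s: 16.1
ee_pos: [0.6969, 0.0666, 0.3485]
eef_rot: [3.141, 0.349, 0.787]
force: [0.9, -0.4, -0.7]
grip_width: 0.0155
[0.57477119 0.10757119 0.23411652]
t 16.1 turn units [0.002 0.001 0.002] n>= 1.0
shift units after turn [-0.123 -0.961  1.059] (before turn [-0.121 -0.962  1.058] ) n>= 5.0 dw [-0.1221  0.041  -0.1144]
[ 0.1   0.77  0.73 -0.23  1.9   0.84]
```

```bash
python3 -m pendant '[[-0.02,-0.16,0.1765,0,0,0,1],[-0.02,-0.16,0.1765,0,0,0,1],[-0.02,-0.16,0.1765,0,0,0,1],[-0.02,-0.16,0.1765,0,0,0,1],[-0.02,-0.16,0.1765,0,0,0,1],[-0.02,-0.16,0.1765,0,0,0,1],[0,0,0,0,0,0,1],[0,0,0,0,0,0,1]]'
python3 - <<'E'
from h import *
p,Rf=fin(.15); plan(p,Rf); print(rodpts()[2:])
s=imaging.camera('scene'); crop(s,300,260,200,150,4,'pics/f1_s.png')
t=imaging.camera('top'); crop(t,350,270,200,150,4,'pics/f1_t.png')
for P in rodpts()[:3]: print((proj(s,P)-[200,185])*4,(proj(t,P)-[250,195])*4)
E
```

```text
time_s: 16.77
ee_pos: [0.5743, 0.1075, 0.2351]
eef_rot: [3.14, 0.349, 0.786]
force: [-0.0, 0.1, -0.8]
grip_width: 0.0157
t 16.77 turn units [0.002 0.    0.001] n>= 1.0
shift units after turn [0.006 0.002 0.007] (before turn [0.006 0.002 0.007] ) n>= 1.0 dw [ 0.0004  0.0001 -0.001 ]
(array([ 0.44654989, -0.02068248,  0.15098007]), array([-7.06474210e-01, -7.07738845e-01,  9.55623410e-05]))
pics/f1_s.png origin 200 185 f 4
pics/f1_t.png origin 250 195 f 4
[344.25064127 121.11755599] [277.54707419 240.9098513 ]
[356.8288251  142.63599615] [318.1512601  281.45043547]
[412.00497978 237.04255651] [476.903191   439.82260316]
```

View pics/f1_s.png

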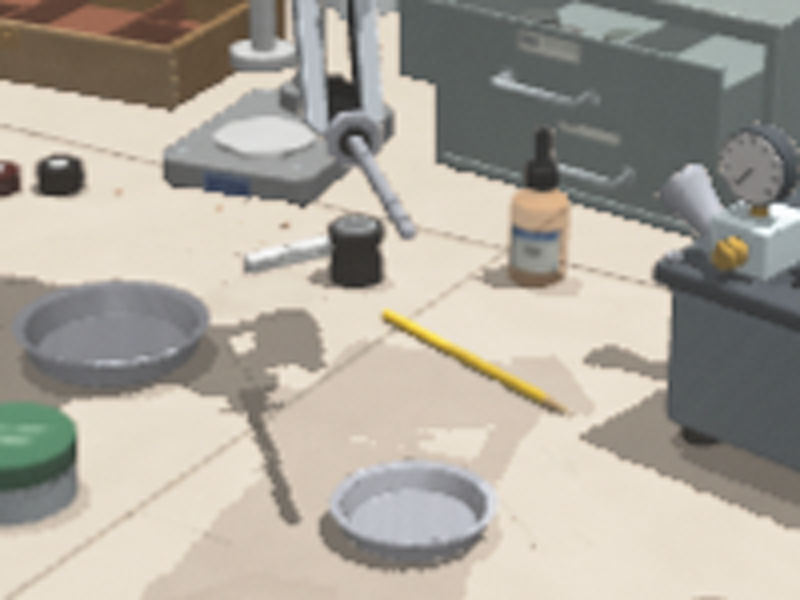

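View pics/f1_t.png

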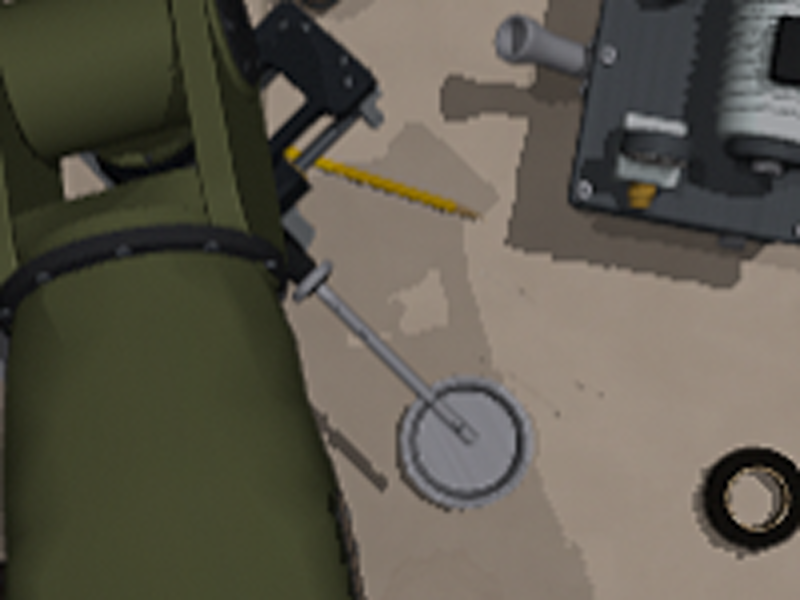

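Run:
```python
from h import *
s=imaging.camera('scene');t=imaging.camera('top')
f=lambda o,p:(o[0]+(p[0]+.5)/4-.5,o[1]+(p[1]+.5)/4-.5)
T=(250,195);S=(200,185)
a=tri(t,f(T,(318,285)),s,f(S,(357,141)));b=tri(t,f(T,(474,439)),s,f(S,(408,234)))
print(a,b,b[0]-a[0], rodpts()[1:3])
o=ctrl.get_obs(); p,Rf=fin(.052); plan(p,Rf)
```

```text
(array([0.53185119, 0.0645219 , 0.15392126]), np.float64(0.0007365172947068878)) (array([ 0.44894574, -0.01799223,  0.15310265]), np.float64(0.0010851199239388966)) [-0.08290545 -0.08251413 -0.00081861] (array([0.53286414, 0.06396457, 0.15183591]), array([ 0.44795531, -0.02083214,  0.15172927]))
t 16.97 turn units [ 0.005 -0.002 -0.003] n>= 1.0
shift units after turn [ 0.281 -0.008  0.783] (before turn [ 0.281 -0.011  0.784] ) n>= 3.0 dw [-0.001   0.0004 -0.0999]
```

By triangulation the rod is level (0.8 mm over 120 mm) and within about 3 mm of the dish centre. I'll lower it 100 mm.

```bash
python3 -m pendant '[[0.045,0,0.13,0,0,0,1],[0.045,0,0.13,0,0,0,1],[0.045,0,0.13,0,0,0,1],[0.045,0,0.13,0,0,0,1],[0.045,0,0.13,0,0,0,1],[0.045,0,0.13,0,0,0,1],[0,0,0,0,0,0,1],[0,0,0,0,0,0,1]]'
python3 - <<'E'
from h import *
p,Rf=fin(.052); o=plan(p,Rf); print(rodpts()[1:3],o["force"],o["joint_vel"].round(3),o["grip_width"])
s=imaging.camera('scene'); crop(s,300,290,120,100,6,'pics/f2_s.png')
t=imaging.camera('top'); crop(t,350,285,120,100,6,'pics/f2_t.png')
E
```

```text
time_s: 17.63
ee_pos: [0.5742, 0.106, 0.1361]
eef_rot: [3.139, 0.351, 0.784]
force: [0.2, 0.4, -0.8]
grip_width: 0.0158
t 17.63 turn units [ 0.003  0.003 -0.002] n>= 1.0
shift units after turn [ 0.012 -0.006 -0.005] (before turn [ 0.012 -0.006 -0.005] ) n>= 1.0 dw [0.0005 0.0016 0.0001]
(array([0.53112839, 0.06267747, 0.05203753]), array([ 0.44622294, -0.02212246,  0.05223207])) [ 0.24945508  0.40775618 -0.81635848] [ 0.002 -0.029 -0.016 -0.001  0.009  0.001] 0.015807844620356563
pics/f2_s.png origin 240 240 f 6
pics/f2_t.png origin 290 235 f 6
```

View pics/f2_s.png

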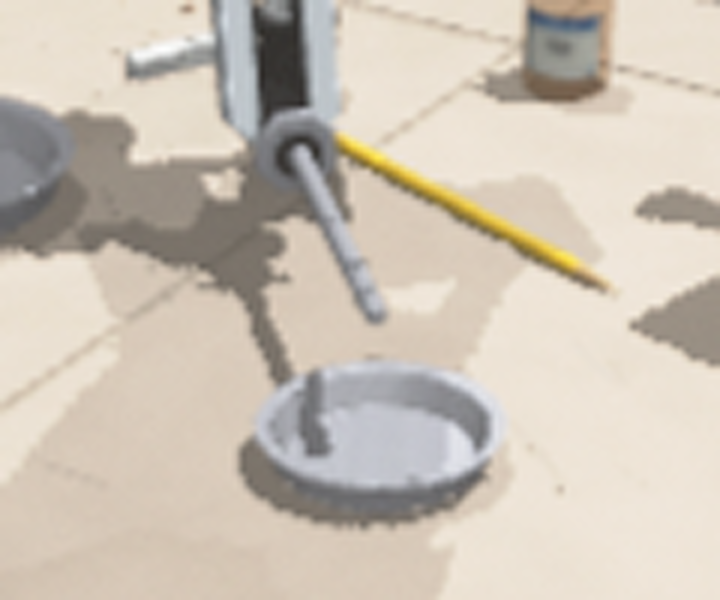

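View pics/f2_t.png

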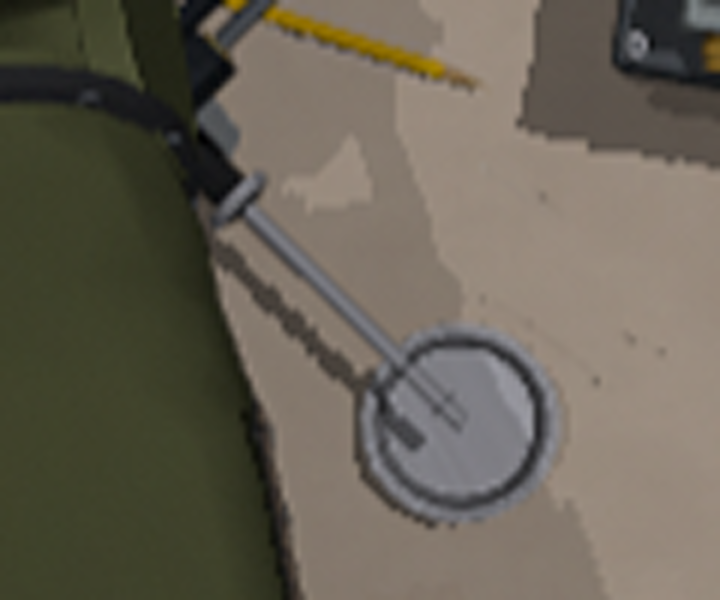

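```bash
python3 -m pendant '[[0,0,0,0,0,0,1],[0,0,0,0,0,0,1],[0,0,0,0,0,0,1],[0,0,0,0,0,0,1],[0,0,0,0,0,0,1],[0,0,0,0,0,0,1]]'
python3 - <<'E'
from h import *
from station import hand_in
s=imaging.camera('scene');t=imaging.camera('top')
f=lambda o,p:(o[0]+(p[0]+.5)/6-.5,o[1]+(p[1]+.5)/6-.5)
print(tri(t,f((290,235),(461,426)),s,f((240,240),(377,316))), tri(t,f((290,235),(244,203)),s,f((240,240),(301,150))), onz(t,*f((290,235),(460,424)),.015))
o=ctrl.get_obs(); print(rodpts(o)[1:3],o["joint_vel"].round(3),o["grip_width"],o["time_s"])
E
```

```text
time_s: 18.23
ee_pos: [0.5739, 0.1063, 0.1361]
eef_rot: [3.139, 0.35, 0.784]
force: [0.3, 0.3, -1.9]
grip_width: 0.0156
(array([ 0.4460598 , -0.01988063,  0.05535377]), np.float64(0.0016027485476661073)) (array([0.531992  , 0.06383108, 0.05612884]), np.float64(0.0012017389553176524)) [ 0.44598357 -0.02063833  0.015     ]
(array([0.53079598, 0.06293335, 0.05197093]), array([ 0.44592423, -0.02190036,  0.0521402 ])) [ 0.001 -0.     0.    -0.001  0.002  0.   ] 0.01567495237608192 18.3333
```

```bash
python3 -c "
from station import hand_in
print(hand_in())"
```

```text
the job is handed in; nothing more can be done
None
```

I picked up the gauge rod by its handle and pushed it down the gauge tube until the collar stopped on the mouth. I then drew it fully out, and I handed in at about 18.3 s while holding it level over the small grey dish.

**Insertion:** The collar sat flush on the rim in the picture, with about 19 N of push along the tube and no further travel.

**Final hold:** By the two-camera fix, the tip is about 1 mm from the dish's centre in plan and about 40 mm above its rim. The rod is level to within about 1 mm over 120 mm. The arm is still, and the grip reads 15.7 mm on the 16 mm handle.

**Checks that disagreed:** Before insertion, the cameras put the rod 4–7 mm from where the arm's pose said it was. The rod still lined up with the mouth to about 1 mm within each picture, so I went ahead, and no side force showed. At the end the two differ by only 2–4 mm.

**Surroundings:** In the pictures, the dish and the other loose things look unmoved. I judged this by eye and did not measure each one again, and the arm hid part of the view.

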